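# Lay the braai fire and put the fuel in order

## Robot

A 6-joint arm with a two-finger parallel gripper is mounted at the origin on the work surface. World frame = base frame: x ahead of the robot, y to its left, z up, the work surface at z = 0. Lengths are in m, angles in degrees, forces in N, time in s.
With the tool pointing down it reaches from about 0.4 to 0.825 m from the base axis. Payload 7 kg.
Tool frame: the origin (TCP) lies between the finger pads; the fingertips stand 22 mm ahead of it and the grasp point (between the pads) lies 3 mm ahead of it; z points along the fingers, y is the line along which they close (so a half turn about z gives the same grasp; the last joint's range is limited). The gripper opens to 88 mm and grips with 3 to 60 N. Pads are 19 mm wide; open, the fingers measure 130 mm over their backs; the gripper's body (78 mm by 193 mm) begins 47 mm behind the grasp point.
Start: joints at [88.012, 20.546, 0.682, 0, -70.136, -16.507], TCP at [0.214, 0.64, 0.249] pointing down, gripper open.
Joint ranges: [-176.03, 176.03], [-82.01, 121.73], [-58.28, 71.71], [-173.87, 95.51], [-174.79, -0.11], [-173.66, 173.66]. Speed limits (degrees/s): [136.94, 136.94, 172.46, 180, 180, 180].

## Interface

Orientations are given as [roll, pitch, yaw] about the fixed x, y, z axes, in that order (R = Rz(yaw) Ry(pitch) Rx(roll)).
In Python, from plant import r, vision gives the robot as it stands.
- The arm moves only by the shell command python3 -m pendant 'ROWS' [FORCE]. ROWS is JSON, a list that holds one entry, the list of rows, each a list of 7 numbers: the shift along the tool's x, y, z scaled (see below), then the turn, a rotation vector about the tool's x, y, z scaled (see below), then the opening, from -1 (shut) to 1 (fully open). In form: [[[x, y, z, wx, wy, wz, fingers], ...]]. A call has exactly 8 rows; each row shifts and turns the commanded pose from where the row before left it, along the tool's axes as they then stand; what a row does not reach is not made up. The controller multiplies each number of a shift by 20 mm and each number of a turn by 4 degrees. A row lasts 1/10 s, in which the tool goes at most 50 mm and 8.59 degrees, less where a joint would pass 70% of its speed; a pose out of reach is approached as far as the arm can. A call with a number of a shift or a turn outside -1 to 1 is refused whole. A call with a gripper value outside its range is refused whole. The fingers move at their own pace and stop on an object; FORCE is the grip in N (left out, the last holds). Time passes only in rows, so rows that do not move let the fingers close, or fill a call up. It gives the time, the measured TCP pose, the force, the opening and the grip force at its end, in the units of the state.
- r.get_state(): the state, without advancing time (a new reading comes with each control period).
- vision.capture(name): name is "scene" or "top" or "wrist"; returns a dict with "frame" (400x640x3 uint8, blue, green, red), "depth" (400x640 float32, m along the optical axis (not along the pixel's ray), 0 where there is no reading), "camera_matrix" (3x3 intrinsics, pixels), "extrinsics" (4x4, takes a point from world to camera coordinates); the wrist camera has in their place "hand_eye" (4x4, takes a point from camera to tool coordinates, whose origin is the TCP and whose axes are the flange's). Camera axes: x right, y up, looking along -z (the intrinsics and any distortion apply to the point x, -y, -z); pixel columns grow to the right and rows downward; lengths in m; the calibration is good to about 2 mm. A picture is of the moment at which its call begins: read the wrist's pose just before it.
- r.close_job(): hands the job in; it is judged then, once.
The state is a dict: "time_s": time; "joints": joint angles; "qd": joint speeds; "joint_torque": joint torques, N m; "tcp_pos": TCP position; "eef_rot": TCP orientation; "contact_force": force on the tool from outside, world axes, zero at the start; "moment": the same for the moment, N m; "gripper_width": finger opening in m; "gripper_force": force on a finger pad.
Only numpy, scipy, OpenCV 4.12 (cv2) and the standard library are available. Lean on these libraries where they do the work, as an engineer would, in place of code of your own. Each camera call takes 0.05 s, during which the arm holds its last target. There are 200 camera calls.

## Task

Get the braai ready: use the scoop to move every briquette from the coal tray into the fire box, never touching the briquettes with the fingers, and afterwards stand the scoop back upright on the middle of its cork mat. Put the loose pieces of wood away too: every long thin kindling stick into the long plywood caddy and every chunky wood block into the aluminium smoker tin, in any order. Leave everything else on the shelf where it is.

Things in the scene. Friction and masses are not known exactly. Their poses are not given: they have to be found in the camera images.
- coal_tray: Long open galvanised-steel tray, fixed, that holds the black briquettes: outside 280 (its x) x 140 (its y) x 50 high, walls and floor 5 thick (inside 270 x 130, inner floor 5 above the shelf). Long axis points roughly away from the robot (yaw within 0.12). Origin: centre of its underside. The briquettes start nearer the robot; the far 125 mm is free.
- fire_box: Square open dark steel fire box of a tabletop braai, fixed: outside 190 x 190 x 55 high, walls and floor 5 thick, small wooden grips on its near and far side. It stands to one side of the coal tray. Origin: centre of its underside.
- mat: Flat cork mat, fixed, 160 (x) x 150 (y) x 4 thick, the scoop's place. It stands on the other side of the coal tray. Origin: centre of its underside.
- scoop: Steel coal scoop, 0.15-0.23 kg, upright on the mat, 96 high; holds six or so briquettes. Flat pan 105 long (x -55 to 50), 108 wide, floor 2.5 thick; open flat lip at -x, towards the robot within 0.5 rad; side rims 7 high from 15 behind the lip, 20 high in the rear 45, back wall 36 high. Pan, tray and briquettes are smooth (friction about 0.35). Origin: underside, below the pan's middle; z up.
- scoop_grip (a point): Grip point on the scoop's level wooden bar (-14, 0, 85 in the scoop's frame). The bar runs above the pan along the scoop's x, 20 wide (y) and 22 high, x from -32 to +47, on a wooden post at the back (x = 35 to 47); a guard 50 wide, 30 high, 6 thick at the front end (x = -38 to -32). Clear to grip from above between x = -32 and +35. Friction about 0.6.
- briquette1: Black charcoal briquette, a round pillow 40 in diameter and 26 thick with well-rounded rims, 30 g, loose, lying flat in the coal tray. Origin: its centre; z is its axis. Six to eight briquettes are present.
- briquette2: Black charcoal briquette, a round pillow 40 in diameter and 26 thick with well-rounded rims, 30 g, loose, lying flat in the coal tray. Origin: its centre; z is its axis. Six to eight briquettes are present.
- briquette3: Black charcoal briquette, a round pillow 40 in diameter and 26 thick with well-rounded rims, 30 g, loose, lying flat in the coal tray. Origin: its centre; z is its axis. Six to eight briquettes are present.
- briquette4: Black charcoal briquette, a round pillow 40 in diameter and 26 thick with well-rounded rims, 30 g, loose, lying flat in the coal tray. Origin: its centre; z is its axis. Six to eight briquettes are present.
- briquette5: Black charcoal briquette, a round pillow 40 in diameter and 26 thick with well-rounded rims, 30 g, loose, lying flat in the coal tray. Origin: its centre; z is its axis. Six to eight briquettes are present.
- briquette6: Black charcoal briquette, a round pillow 40 in diameter and 26 thick with well-rounded rims, 30 g, loose, lying flat in the coal tray. Origin: its centre; z is its axis. Six to eight briquettes are present.
- briquette7: Black charcoal briquette, a round pillow 40 in diameter and 26 thick with well-rounded rims, 30 g, loose, lying flat in the coal tray. Origin: its centre; z is its axis. Six to eight briquettes are present.
- briquette8: Black charcoal briquette, a round pillow 40 in diameter and 26 thick with well-rounded rims, 30 g, loose, lying flat in the coal tray. Origin: its centre; z is its axis. Six to eight briquettes are present.
- stick1: Kindling stick of plain brown wood, 95 (its x) x 22 x 22, 40 g, loose on the shelf. Origin: its centre. It may be absent (three or four pieces of wood are present in all).
- stick2: Kindling stick of plain brown wood, 95 (its x) x 22 x 22, 40 g, loose on the shelf. Origin: its centre. It may be absent (three or four pieces of wood are present in all).
- chunk1: Chunky block of smoking wood, plain brown, 65 (its x) x 45 (its y) x 36 high, 70 g, loose on the shelf. Origin: its centre. It may be absent.
- chunk2: Chunky block of smoking wood, plain brown, 65 (its x) x 45 (its y) x 36 high, 70 g, loose on the shelf. Origin: its centre. It may be absent.
- caddy: Kindling caddy: long open plywood box, fixed, outside 170 (x) x 100 (y) x 45 high, walls and floor 5 thick, empty, at the far left or far right of the working area. Origin: centre of its underside.
- smoker: Smoker tin: open aluminium box with a small wooden knob on its near side, fixed, outside 140 (x) x 120 (y) x 45 high, walls 4 thick, floor 4, empty, on the other side from the caddy. Origin: centre of its underside.
- tongs: Steel tongs lying flat on the far right, 240 long; a bystander, loose. Origin: on its underside.
- brush: Black silicone basting brush lying on the left, 185 long, 18 high; a bystander, loose. Origin: on its underside.
- shaker: Red spice shaker with white flip-top, 54 in diameter, 103 high, standing near the far edge; a bystander, loose. Origin: on its underside.
- ramekin: White ceramic ramekin, 80 in diameter, 42 high, just in front of the robot; a bystander, loose. Origin: on its underside.
- skewer_clamp: Aluminium grill clamp with two skewers lying on the right, 190 long, 20 high; a bystander, loose. Origin: on its underside.

How it is judged (in metres and radians):
At the end, for the whole second after the job is handed in: Briquettes inside the fire box (centre within 90 mm of its centre each way, under 60 mm up), sticks inside the caddy, chunks inside the smoker tin (centres within the walls, under 55-60 mm up), scoop flat on the mat (within 50 mm of centre, tilt under 0.12 rad), all at rest (x of briquette1 in the frame of fire_box between -0.09 and 0.09 m and y of briquette1 in the frame of fire_box between -0.09 and 0.09 m and z of briquette1 in the frame of fire_box between 0 and 0.06 m and linear speed of each of briquette1, briquette2, briquette3, briquette4, briquette5, briquette6, briquette7, briquette8, stick1, stick2, chunk1, chunk2, scoop below 0.05 m/s and x of briquette2 in the frame of fire_box between -0.09 and 0.09 m and y of briquette2 in the frame of fire_box between -0.09 and 0.09 m and z of briquette2 in the frame of fire_box between 0 and 0.06 m and x of briquette3 in the frame of fire_box between -0.09 and 0.09 m and y of briquette3 in the frame of fire_box between -0.09 and 0.09 m and z of briquette3 in the frame of fire_box between 0 and 0.06 m and x of briquette4 in the frame of fire_box between -0.09 and 0.09 m and y of briquette4 in the frame of fire_box between -0.09 and 0.09 m and z of briquette4 in the frame of fire_box between 0 and 0.06 m and x of briquette5 in the frame of fire_box between -0.09 and 0.09 m and y of briquette5 in the frame of fire_box between -0.09 and 0.09 m and z of briquette5 in the frame of fire_box between 0 and 0.06 m and x of briquette6 in the frame of fire_box between -0.09 and 0.09 m and y of briquette6 in the frame of fire_box between -0.09 and 0.09 m and z of briquette6 in the frame of fire_box between 0 and 0.06 m and x of briquette7 in the frame of fire_box between -0.09 and 0.09 m and y of briquette7 in the frame of fire_box between -0.09 and 0.09 m and z of briquette7 in the frame of fire_box between 0 and 0.06 m and x of briquette8 in the frame of fire_box between -0.09 and 0.09 m and y of briquette8 in the frame of fire_box between -0.09 and 0.09 m and z of briquette8 in the frame of fire_box between 0 and 0.06 m and x of stick1 in the frame of caddy between -0.08 and 0.08 m and y of stick1 in the frame of caddy between -0.045 and 0.045 m and z of stick1 in the frame of caddy between 0 and 0.055 m and x of stick2 in the frame of caddy between -0.08 and 0.08 m and y of stick2 in the frame of caddy between -0.045 and 0.045 m and z of stick2 in the frame of caddy between 0 and 0.055 m and x of chunk1 in the frame of smoker between -0.066 and 0.066 m and y of chunk1 in the frame of smoker between -0.056 and 0.056 m and z of chunk1 in the frame of smoker between 0 and 0.06 m and x of chunk2 in the frame of smoker between -0.066 and 0.066 m and y of chunk2 in the frame of smoker between -0.056 and 0.056 m and z of chunk2 in the frame of smoker between 0 and 0.06 m and horizontal distance between scoop and mat below 0.05 m and angle between scoop's own z axis and vertical below 0.12 rad and z of scoop in the frame of mat below 0.012 m); the robot touches nothing.
It fails at once if the fingers touch a briquette with more than 1 N (contact force between the fingers and briquette1 above 1 N or contact force between the fingers and briquette2 above 1 N or contact force between the fingers and briquette3 above 1 N or contact force between the fingers and briquette4 above 1 N or contact force between the fingers and briquette5 above 1 N or contact force between the fingers and briquette6 above 1 N or contact force between the fingers and briquette7 above 1 N or contact force between the fingers and briquette8 above 1 N).
It fails at once if a bystander (tongs, brush, shaker, ramekin, skewer clamp) is moved by more than 30 mm (distance of any of tongs, brush, shaker, ramekin, skewer_clamp from where it was at the start of the episode above 0.03 m).
Of briquette1, briquette2, briquette3, briquette4, briquette5, briquette6, briquette7, briquette8 only 6 to 8 are there at a start; the rules pass over those that are not, and their reading is None.
Of stick1, stick2, chunk1, chunk2 only 3 to 4 are there at a start; the rules pass over those that are not, and their reading is None.
At some moment in a run one of stick1, stick2, chunk1, chunk2 may be knocked a few centimetres aside while the robot is not near it.
It also fails if it takes over 210 s, if anything falls off the work surface, if the arm or the gripper's body presses on something with over 40 N, if the wrist force passes 120 N, or if a joint passes its speed limit or range.

## Working session

There is one attempt and no reset: what is moved stays moved. The work goes in short steps, Python scripts to look and compute and a shell command to move; the robot and the scene stay as the last step left them, time stands still between calls to the robot, and variables do not carry over. Pictures are saved under pics/ and viewed, at most 14 in all, crops included, and the job is handed in when it is done.

```bash
ls; mkdir -p pics; cat > h.py <<'E'
from plant import r, vision
import numpy as np, cv2
from scipy.spatial.transform import Rotation as R
def cap(n):
    s=r.get_state(); c=vision.capture(n)
    if 'extrinsics' in c: T=np.linalg.inv(np.array(c['extrinsics']))
    else:
        W=np.eye(4); W[:3,:3]=R.from_euler('xyz',s['eef_rot'],degrees=True).as_matrix(); W[:3,3]=s['tcp_pos']
        T=W@np.array(c['hand_eye'])
    return c['frame'],c['depth'],np.array(c['camera_matrix']),T
def ray(K,T,u,v):
    d=np.array([(u-K[0,2])/K[0,0],-(v-K[1,2])/K[1,1],-1.0]); return T[:3,3],T[:3,:3]@d
def onz(K,T,u,v,z):
    o,d=ray(K,T,u,v); return o+d*(z-o[2])/d[2]
def cloud(D,K,T):
    v,u=np.mgrid[:D.shape[0],:D.shape[1]]
    P=np.stack([(u-K[0,2])/K[0,0]*D,-(v-K[1,2])/K[1,1]*D,-D],-1)
    P=P@T[:3,:3].T+T[:3,3]; P[D<=0]=np.nan; return P
E
python3 - <<'E'
from h import *
s=r.get_state(); print(s)
for n in('scene','top'):
    c=vision.capture(n); print(n,c['camera_matrix'],c['extrinsics'],[k for k in c])
    cv2.imwrite(f'pics/{n}0.png',c['frame'])
    f,D,K,T=cap(n); np.savez(f'{n}0.npz',f=f,D=D,K=K,T=T)
    print((D>0).mean(),D.min(),D.max())
E
```

```text
pics
{'time_s': 0.0, 'joints': array([ 8.80112445e+01,  2.05918079e+01,  6.33772649e-01, -1.82490033e-02,
       -7.01356419e+01, -1.65084088e+01]), 'qd': array([-0.00215363, -0.00035689,  0.02263763,  0.03303998,  0.13000708,
        0.10702351]), 'joint_torque': array([-9.36232118e-05, -5.82706690e+01,  2.93049252e+01,  6.99691057e+00,
        7.10588458e-03, -1.45639988e-04]), 'tcp_pos': array([0.21402199, 0.63970001, 0.24762432]), 'eef_rot': array([ 1.79905309e+02, -1.01732355e-02, -1.85033708e+01]), 'contact_force': array([-0.91147265,  0.04756706,  0.02128461]), 'moment': array([ 0.06244734, -0.06712952, -0.02050072]), 'gripper_force': 0.0, 'gripper_width': 0.08752671407011968}
scene [[462.40710575   0.         321.04128551]
 [  0.         462.40710575 199.32504192]
 [  0.           0.           1.        ]] [[-0.59324595  0.80499685 -0.00626949  0.34262862]
 [-0.56196305 -0.40853961  0.71923078  0.26417106]
 [ 0.57641718  0.43020397  0.69474296 -1.71925782]
 [ 0.          0.          0.          1.        ]] ['frame', 'depth', 'camera_matrix', 'extrinsics']
0.98066796875 0.0 3.999817
top [[416.36298527   0.         315.48669404]
 [  0.         416.36298527 201.3264896 ]
 [  0.           0.           1.        ]] [[-2.89967083e-02 -9.99573208e-01 -3.54866364e-03  1.68617900e-02]
 [ 9.94116068e-01 -2.92087126e-02  1.04307688e-01 -5.47637809e-01]
 [-1.04366822e-01 -5.03203943e-04  9.94538744e-01 -1.49306233e+00]
 [ 0.00000000e+00  0.00000000e+00  0.00000000e+00  1.00000000e+00]] ['frame', 'depth', 'camera_matrix', 'extrinsics']
0.996 0.0 2.461224
```

View pics/top0.png

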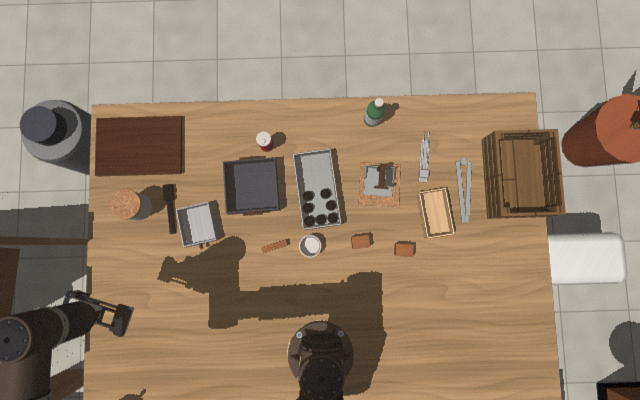

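View pics/scene0.png

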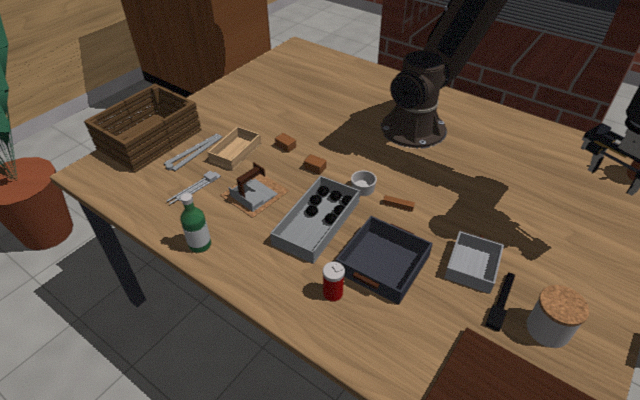

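```bash
cat > m1.py <<'E'
from h import *
for n in ('top','scene'):
    d=np.load(f'{n}0.npz'); P=cloud(d['D'],d['K'],d['T'])
    z=P[...,2]; 
    tab=np.nanmedian(z[300:380,420:500]) if n=='top' else 0
    print(n,'table',tab)
    m=((z>.012)&(P[...,0]>.33)&(P[...,0]<.95)&(np.abs(P[...,1])<.5)).astype(np.uint8)
    k,l,st,ce=cv2.connectedComponentsWithStats(m)
    for i in range(1,k):
        if st[i,4]<25: continue
        Q=P[l==i]; zt=np.nanpercentile(Q[:,2],95)
        A=Q[:,:2]; c,wh,a=cv2.minAreaRect((A*1000).astype(np.float32))
        print(st[i,:5],'c',np.round(c,0),'wh',np.round(wh,0),'a',round(a,1),'z95',round(zt*1000))
d=np.load('top0.npz');P=cloud(d['D'],d['K'],d['T'])
f=d['f'];g=cv2.cvtColor(f,cv2.COLOR_BGR2HSV)
m=((g[...,2]<45)).astype(np.uint8); m[:, :298]=0;m[:,342:]=0;m[:175]=0;m[230:]=0
k,l,st,ce=cv2.connectedComponentsWithStats(m)
for i in range(1,k): print('dark',st[i],np.nanmedian(P[l==i],0).round(3))
E
python3 m1.py
python3 -c "
import cv2;a=cv2.imread('pics/top0.png')[120:260,150:490];cv2.imwrite('pics/c1.png',cv2.resize(a,None,fx=2.35,fy=2.35,interpolation=cv2.INTER_CUBIC))"
```

```text
top table 0.0008029641341023019
[364  98  21  29 425] c [ 854. -218.] wh [62. 55.] a 74.5 z95 192
[256 131  17  21 249] c [769. 179.] wh [52. 51.] a 24.7 z95 105
[293 149  48  81 824] c [592.  -3.] wh [281. 143.] a 6.1 z95 55
[223 156  57  60 745] c [612. 235.] wh [215. 192.] a 2.3 z95 60
[364 164  31  25 276] c [ 626. -234.] wh [108.  89.] a 83.5 z95 106
[419 169  10   9  79] c [ 642. -402.] wh [34. 30.] a 85.6 z95 26
[320 189  12  10  85] c [576. -35.] wh [34. 35.] a 45.3 z95 36
[417 188  38  51 457] c [ 493. -432.] wh [170. 103.] a 7.8 z95 50
[303 190  10  12  88] c [572.  30.] wh [33. 41.] a 88.9 z95 35
[177 202  41  47 400] c [468. 433.] wh [160. 122.] a 10.1 z95 50
[303 203  11  11  86] c [525.  31.] wh [37. 35.] a 9.9 z95 34
[299 235  22  23 141] c [386.  27.] wh [75. 79.] a 88.3 z95 47
[351 235  20  14 229] c [ 398. -157.] wh [44. 66.] a 5.6 z95 42
[261 240  27  13 159] c [390. 157.] wh [22. 95.] a 15.8 z95 28
[394 243  20  14 241] c [ 364. -313.] wh [66. 44.] a 84.2 z95 41
scene table 0
[208 127  54  43 893] c [ 496. -429.] wh [176. 109.] a 8.7 z95 47
[275 133  22  19 258] c
[... 1227 characters left out ...]
] [0.517 0.044 0.032]
dark [308 210   1   1   1] [0.517 0.029 0.022]
dark [321 215   1   2   2] [ 0.496 -0.018  0.027]
dark [331 214   1   1   1] [ 0.5   -0.054  0.026]
dark [335 215   1   1   1] [ 0.496 -0.069  0.027]
dark [306 217   3   2   3] [0.491 0.033 0.025]
dark [310 217   1   2   2] [0.489 0.023 0.027]
dark [317 217   1   1   1] [ 0.49  -0.003  0.029]
dark [319 216   1   1   1] [ 0.494 -0.01   0.03 ]
dark [311 219   2   2   2] [0.482 0.017 0.033]
dark [304 220   3   3   3] [0.477 0.041 0.025]
dark [313 221   1   1   1] [0.476 0.012 0.025]
dark [324 220   1   1   1] [ 0.479 -0.028  0.032]
dark [322 222   1   1   1] [ 0.472 -0.021  0.031]
dark [310 224   1   1   1] [0.466 0.023 0.026]
```

View pics/c1.png

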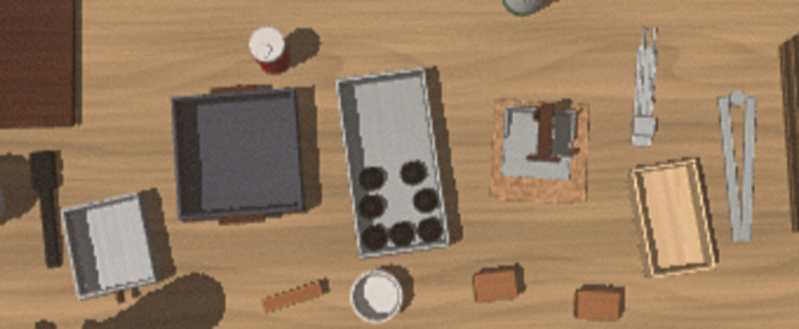

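```bash
cat >> h.py <<'E'
def pose():
    s=r.get_state(); return np.array(s['tcp_pos']),R.from_euler('xyz',s['eef_rot'],degrees=True)
def plan(xyz,yaw,pitch=0,roll=180):
    "units: translation now (t0) or after turning (t1), turn w; in rows-units"
    p,q=pose(); g=R.from_euler('xyz',[roll,pitch,yaw],degrees=True); d=np.array(xyz)-p
    print('t0',(q.inv().apply(d)/.02).round(2),'w',((q.inv()*g).as_rotvec(degrees=True)/4).round(2),'t1',(g.inv().apply(d)/.02).round(2))
def st():
    s=r.get_state(); print('t',round(s['time_s'],1),'tcp',np.round(s['tcp_pos'],4),np.round(s['eef_rot'],1),'j',np.round(s['joints'],0),'F',np.round(s['contact_force'],1),'w',round(s['gripper_width'],4),'gf',round(s['gripper_force'],1))
E
python3 - <<'E'
from h import *
plan([.39,.157,.2],-74.2)
c=vision.capture('wrist'); print(np.array(c['hand_eye']).round(3),c['camera_matrix'])
E
```

```text
t0 [16.   20.1   2.42] w [ 1.000e-02 -1.000e-02  1.393e+01] t1 [25.63 -1.89  2.4 ]
[[-0.001  0.955  0.297  0.082]
 [ 1.     0.001 -0.     0.001]
 [-0.001  0.297 -0.955 -0.137]
 [ 0.     0.     0.     1.   ]] [[321.77126475   0.         320.92066257]
 [  0.         321.77126475 200.49581352]
 [  0.           0.           1.        ]]
```

```bash
for i in 1 2 3; do python3 -m pendant '[[[0.67,0.84,0.1,0,0,0,1],[0.67,0.84,0.1,0,0,0,1],[0.67,0.84,0.1,0,0,0,1],[0.67,0.84,0.1,0,0,0,1],[0.67,0.84,0.1,0,0,0,1],[0.67,0.84,0.1,0,0,0,1],[0.67,0.84,0.1,0,0,0,1],[0.67,0.84,0.1,0,0,0,1]]]'; done
for i in 1 2; do python3 -m pendant '[[[0,0,0,0,0,0.87,1],[0,0,0,0,0,0.87,1],[0,0,0,0,0,0.87,1],[0,0,0,0,0,0.87,1],[0,0,0,0,0,0.87,1],[0,0,0,0,0,0.87,1],[0,0,0,0,0,0.87,1],[0,0,0,0,0,0.87,1]]]'; done
python3 - <<'E'
from h import *
st()
f,D,K,T=cap('wrist'); cv2.imwrite('pics/w1.png',f); np.savez('w1.npz',f=f,D=D,K=K,T=T)
c=vision.capture('top'); cv2.imwrite('pics/top1.png',c['frame'])
plan([.39,.157,.2],-74.2)
E
```

```text
time_s: 1.05
tcp_pos: [0.2734, 0.4777, 0.2325]
eef_rot: [-180.0, 0.0, -18.5]
contact_force: [0.1, 0.3, 0.4]
gripper_width: 0.0877
gripper_force: 0.0
time_s: 1.85
tcp_pos: [0.3327, 0.3155, 0.2165]
eef_rot: [-180.0, -0.0, -18.5]
contact_force: [0.6, -0.4, 0.4]
gripper_width: 0.0878
gripper_force: 0.0
time_s: 2.65
tcp_pos: [0.3914, 0.154, 0.2005]
eef_rot: [-180.0, -0.0, -18.5]
contact_force: [1.0, 0.2, 0.4]
gripper_width: 0.088
gripper_force: 0.0
time_s: 3.45
tcp_pos: [0.3912, 0.1548, 0.2005]
eef_rot: [-180.0, -0.0, -46.5]
contact_force: [-0.5, -0.5, -0.4]
gripper_width: 0.0876
gripper_force: 0.0
time_s: 4.25
tcp_pos: [0.3912, 0.1548, 0.2005]
eef_rot: [-180.0, 0.0, -74.3]
contact_force: [0.6, 0.5, -0.3]
gripper_width: 0.0877
gripper_force: 0.0
t 4.2 tcp [0.3912 0.1548 0.2005] [-180.     0.   -74.3] j [ 49.  -2. -34.   0. -58. -33.] F [ 0.6  0.5 -0.3] w 0.0877 gf 0.0
t0 [-0.12  0.03  0.03] w [-0.    0.   -0.01] t1 [-0.12  0.03  0.03]
```

View pics/w1.png

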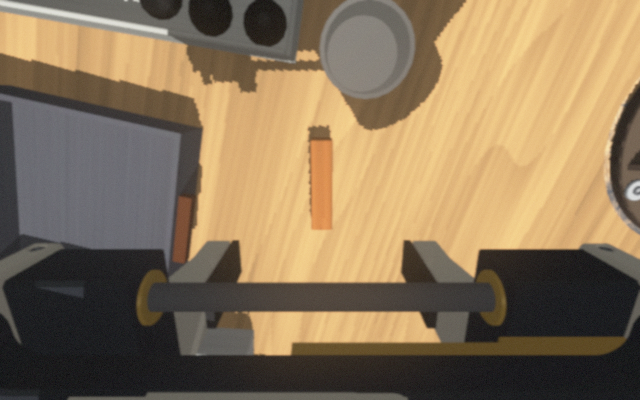

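```bash
cat >> h.py <<'E'
def wood(n='wrist',ztop=.022,roi=None,amin=150):
    "brown wood pieces: minAreaRect of top face; ray onto plane ztop; depth height as check"
    f,D,K,T=cap(n); g=cv2.cvtColor(f,cv2.COLOR_BGR2HSV); P=cloud(D,K,T)
    if n=='wrist': P0=P
    m=((g[...,0]<16)&(g[...,1]>120)&(g[...,2]>60)&(P[...,2]>.012)&(P[...,2]<.07)).astype(np.uint8)
    m=cv2.morphologyEx(m,cv2.MORPH_OPEN,np.ones((3,3)))
    k,l,s,ce=cv2.connectedComponentsWithStats(m)
    for i in range(1,k):
        if s[i,4]<amin: continue
        zt=np.nanmedian(P[l==i][:,2]); sel=(l==i)&(np.abs(P[...,2]-zt)<.008)
        v,u=np.nonzero(sel); q=np.array([onz(K,T,a,b,ztop)[:2]*1000 for a,b in zip(u,v)],np.float32)
        c,wh,a=cv2.minAreaRect(q); 
        if wh[0]<wh[1]: wh=wh[::-1]; a+=90
        print('px',ce[i].round(),'c',np.round(c,1),'wh',np.round(wh,1),'long axis',round(a,1),'ztop',round(zt,4))
    return f
E
python3 -c "
from h import *
wood()"
```

```text
px [321. 183.] c [392.1 155.1] wh [94.9 21.2] long axis 106.2 ztop 0.0222
px [183. 228.] c [519. 241.] wh [75.9 14.8] long axis 92.8 ztop 0.0461
```

```bash
python3 -m pendant '[[[0,0,1,0,0,0,1],[0,0,1,0,0,0,1],[0,0,1,0,0,0,1],[0,0,1,0,0,0,1],[0,0,1,0,0,0,1],[0,0,1,0,0,0,1],[0,0,1,0,0,0,1],[0,0,1,0,0,0,1]]]'
python3 -m pendant '[[[0,0,0.4,0,0,0,1],[0,0,0.3,0,0,0,1],[0,0,0,0,0,0,-1],[0,0,0,0,0,0,-1],[0,0,0,0,0,0,-1],[0,0,0,0,0,0,-1],[0,0,0,0,0,0,-1],[0,0,0,0,0,0,-1]]]' 25
python3 -m pendant '[[[0,0,-1,0,0,0,-1],[0,0,-1,0,0,0,-1],[0,0,-1,0,0,0,-1],[0,0,-1,0,0,0,-1],[0,0,-1,0,0,0,-1],[0,0,-1,0,0,0,-1],[0,0,-1,0,0,0,-1],[0,0,-1,0,0,0,-1]]]'
python3 - <<'E'
from h import *
st(); plan([.493,-.432,.185],7.8)
E
```

```text
time_s: 5.2
tcp_pos: [0.3914, 0.1555, 0.0399]
eef_rot: [-180.0, 0.0, -74.1]
contact_force: [0.1, -0.2, 0.1]
gripper_width: 0.0879
gripper_force: 0.0
time_s: 6.0
tcp_pos: [0.3913, 0.1558, 0.0268]
eef_rot: [-180.0, 0.0, -74.2]
contact_force: [-0.2, 0.2, -0.3]
gripper_width: 0.0455
gripper_force: 0.0
time_s: 6.8
tcp_pos: [0.391, 0.1555, 0.1875]
eef_rot: [-180.0, 0.0, -74.2]
contact_force: [0.3, 0.7, 0.0]
gripper_width: 0.0007
gripper_force: 0.0
t 6.8 tcp [0.391  0.1555 0.1875] [-180.     0.   -74.2] j [ 49.  -1. -35.  -0. -56. -33.] F [0.3 0.7 0. ] w 0.0007 gf 0.0
t0 [29.65  3.11  0.12] w [ -0.     0.   -20.49] t1 [ 1.06 29.8   0.12]
```

```bash
python3 -m pendant '[[[0,0,0,0,0,0,0.3],[0,0,0,0,0,0,0.3],[0,0,0,0,0,0,0.3],[0,0,0,0,0,0,0.3],[0,0,0,0,0,0,0.3],[0,0,0,0,0,0,0.3],[0,0,0,0,0,0,0.3],[0,0,0,0,0,0,0.3]]]'
python3 - <<'E'
from h import *
st(); wood()
E
```

```text
time_s: 7.6
tcp_pos: [0.3912, 0.1557, 0.1865]
eef_rot: [180.0, -0.0, -74.2]
contact_force: [-0.0, 0.8, 0.1]
gripper_width: 0.0554
gripper_force: 0.0
t 7.6 tcp [0.3912 0.1557 0.1865] [180.   -0.  -74.2] j [ 49.  -1. -35.  -0. -56. -33.] F [-0.   0.8  0.1] w 0.0554 gf 0.0
px [321. 185.] c [391.7 154.6] wh [94.1 21.8] long axis 105.2 ztop 0.0222
px [178. 224.] c [519.7 230.4] wh [55.6 15.4] long axis 92.8 ztop 0.0461
```

Stick undisturbed. Descend 161 mm, close with enough time.

```bash
python3 -m pendant '[[[0,0,1,0,0,0,0.3],[0,0,1,0,0,0,0.3],[0,0,1,0,0,0,0.3],[0,0,1,0,0,0,0.3],[0,0,1,0,0,0,0.3],[0,0,1,0,0,0,0.3],[0,0,1,0,0,0,0.3],[0,0,1,0,0,0,0.3]]]' 25
python3 -m pendant '[[[0,0,0.05,0,0,0,-1],[0,0,0,0,0,0,-1],[0,0,0,0,0,0,-1],[0,0,0,0,0,0,-1],[0,0,0,0,0,0,-1],[0,0,0,0,0,0,-1],[0,0,0,0,0,0,-1],[0,0,0,0,0,0,-1]]]' 25
python3 -m pendant '[[[0,0,-0.1,0,0,0,-1],[0,0,-0.9,0,0,0,-1],[0,0,-1,0,0,0,-1],[0,0,-1,0,0,0,-1],[0,0,-1,0,0,0,-1],[0,0,-1,0,0,0,-1],[0,0,-1,0,0,0,-1],[0,0,-1,0,0,0,-1]]]'
python3 - <<'E'
from h import *
st(); plan([.493,-.432,.175],7.8)
E
```

```text
time_s: 8.45
tcp_pos: [0.3914, 0.1559, 0.0259]
eef_rot: [-180.0, 0.0, -74.2]
contact_force: [0.2, 0.2, -0.2]
gripper_width: 0.0568
gripper_force: 0.0
time_s: 9.25
tcp_pos: [0.3916, 0.1561, 0.0263]
eef_rot: [-179.9, 0.0, -74.2]
contact_force: [-1.8, 0.9, 8.0]
gripper_width: 0.0219
gripper_force: 25.0
time_s: 10.05
tcp_pos: [0.3909, 0.1555, 0.1666]
eef_rot: [-180.0, 0.0, -74.2]
contact_force: [0.5, 0.1, -0.3]
gripper_width: 0.0219
gripper_force: 25.0
t 10.1 tcp [0.3909 0.1555 0.1666] [-180.     0.   -74.2] j [ 49.   0. -36.  -0. -53. -33.] F [ 0.5  0.1 -0.3] w 0.0219 gf 25.0
t0 [29.65  3.1  -0.43] w [ -0.     0.   -20.49] t1 [ 1.07 29.79 -0.42]
```

```bash
for i in 1 2 3 4; do python3 -m pendant '[[[0.93,0.1,0,0,0,0,-1],[0.93,0.1,0,0,0,0,-1],[0.93,0.1,0,0,0,0,-1],[0.93,0.1,0,0,0,0,-1],[0.93,0.1,0,0,0,0,-1],[0.93,0.1,0,0,0,0,-1],[0.93,0.1,0,0,0,0,-1],[0.93,0.1,0,0,0,0,-1]]]' | grep tcp; done
for i in 1 2 3; do python3 -m pendant '[[[0,0,0,0,0,-0.85,-1],[0,0,0,0,0,-0.85,-1],[0,0,0,0,0,-0.85,-1],[0,0,0,0,0,-0.85,-1],[0,0,0,0,0,-0.85,-1],[0,0,0,0,0,-0.85,-1],[0,0,0,0,0,-0.85,-1],[0,0,0,0,0,-0.85,-1]]]' | grep -E "tcp|force"; done
python3 - <<'E'
from h import *
st()
f,D,K,T=cap('wrist'); cv2.imwrite('pics/w2.png',f); P=cloud(D,K,T); np.savez('w2.npz',f=f,D=D,K=K,T=T)
m=(P[...,2]>.03)&(P[...,2]<.058)&(abs(P[...,0]-.493)<.12)&(abs(P[...,1]+.432)<.09)
Q=P[m]; print(cv2.minAreaRect((Q[:,:2]*1000).astype(np.float32)),np.percentile(Q[:,2],[50,95]))
E
```

```text
tcp_pos: [0.4162, 0.0074, 0.1657]
tcp_pos: [0.4414, -0.1401, 0.1657]
tcp_pos: [0.4665, -0.2876, 0.1656]
tcp_pos: [0.4919, -0.4353, 0.1655]
tcp_pos: [0.4918, -0.4346, 0.1655]
contact_force: [0.3, -0.4, -0.5]
gripper_force: 25.0
tcp_pos: [0.4918, -0.4346, 0.1654]
contact_force: [0.6, -0.1, -0.4]
gripper_force: 25.0
tcp_pos: [0.4918, -0.4346, 0.1655]
contact_force: [-0.3, -0.4, 0.6]
gripper_force: 25.0
t 15.7 tcp [ 0.4918 -0.4346  0.1655] [-180.     0.     7.6] j [-24.  22.  -8.  -0. -60. 122.] F [-0.3 -0.4  0.6] w 0.0218 gf 25.0
((514.013916015625, -430.638916015625), (129.85189819335938, 100.49153900146484), 7.492611885070801) [0.04476564 0.04618713]
```

View pics/w2.png

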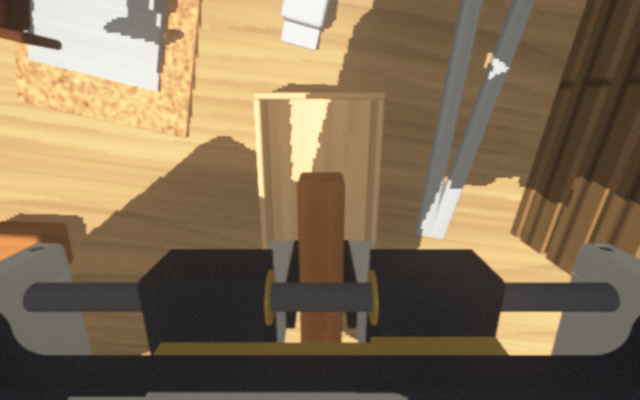

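```bash
python3 -m pendant '[[[0.1,-0.08,0.8,0,0,0,-1],[0,0,0.8,0,0,0,-1],[0,0,0.8,0,0,0,-1],[0,0,0.8,0,0,0,-1],[0,0,0.8,0,0,0,-1],[0,0,0.8,0,0,0,-1],[0,0,0.8,0,0,0,-1],[0,0,0.5,0,0,0,-1]]]' 
python3 -m pendant '[[[0,0,0,0,0,0,-0.2],[0,0,0,0,0,0,-0.2],[0,0,0,0,0,0,-0.2],[0,0,0,0,0,0,-0.2],[0,0,0,0,0,0,-0.2],[0,0,-0.5,0,0,0,-0.2],[0,0,-1,0,0,0,-0.2],[0,0,-1,0,0,0,-0.2]]]'
python3 -m pendant '[[[0,0,-1,0,0,0,1],[0,0,-1,0,0,0,1],[0,0,-1,0,0,0,1],[0,0,-1,0,0,0,1],[0,0,-1,0,0,0,1],[0,0,-1,0,0,0,1],[0,0,0,0,0,0,1],[0,0,0,0,0,0,1]]]'
python3 - <<'E'
from h import *
st(); wood('top',.036,amin=60); wood('scene',.036,amin=60)
for n in ('top',):
  f,D,K,T=cap(n);cv2.imwrite('pics/top2.png',cv2.resize(f[90:330,130:530],None,fx=2,fy=2))
plan([.364,-.313,.19],-95.8)
E
```

```text
time_s: 16.5
tcp_pos: [0.4932, -0.4324, 0.0421]
eef_rot: [-179.9, 0.1, 7.4]
contact_force: [-0.6, 0.6, -0.8]
gripper_width: 0.0219
gripper_force: 25.0
time_s: 17.3
tcp_pos: [0.4936, -0.4326, 0.0947]
eef_rot: [-180.0, 0.0, 7.4]
contact_force: [0.3, 0.1, 0.8]
gripper_width: 0.0349
gripper_force: 0.0
time_s: 18.1
tcp_pos: [0.4938, -0.4325, 0.2148]
eef_rot: [180.0, -0.1, 7.4]
contact_force: [-0.2, -0.3, -0.9]
gripper_width: 0.0869
gripper_force: 0.0
t 18.1 tcp [ 0.4938 -0.4325  0.2148] [ 1.8e+02 -1.0e-01  7.4e+00] j [-24.  20.  -5.  -0. -65. 122.] F [-0.2 -0.3 -0.9] w 0.0869 gf 0.0
px [137. 146.] c [774.9 651. ] wh [313.4 215.5] long axis 89.8 ztop 0.0193
px [360. 241.] c [ 398.  -156.7] wh [65.3 43.9] long axis 95.4 ztop 0.0361
px [317. 162.] c [ 402.7 -151.3] wh [67.7 50.2] long axis 93.7 ztop 0.0361
px [496. 375.] c [725.7 593.5] wh [341.2 160.1] long axis 126.2 ztop 0.018
t0 [-5.64 -6.75  1.16] w [0.00e+00 2.00e-02 2.58e+01] t1 [-5.28  7.03  1.15]
```

View pics/top2.png

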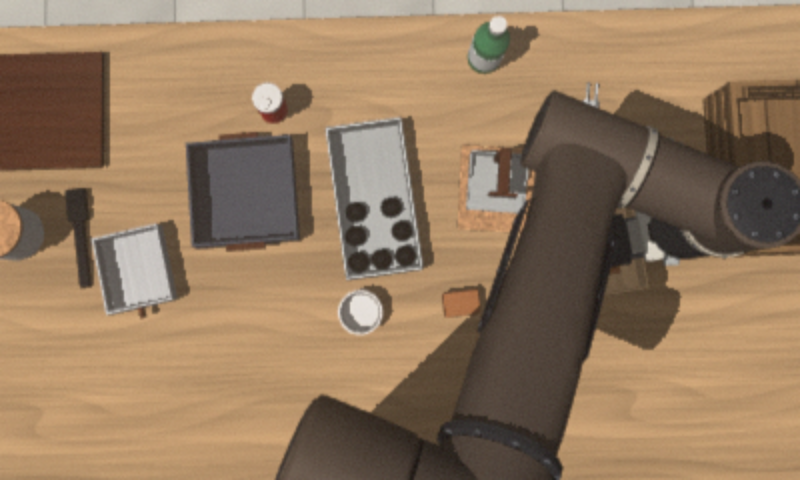

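```bash
python3 -m pendant '[[[-0.7,-0.84,0.15,0,0,0,1],[-0.7,-0.84,0.15,0,0,0,1],[-0.7,-0.84,0.15,0,0,0,1],[-0.7,-0.84,0.15,0,0,0,1],[-0.7,-0.84,0.15,0,0,0,1],[-0.7,-0.84,0.15,0,0,0,1],[-0.7,-0.84,0.15,0,0,0,1],[-0.7,-0.84,0.15,0,0,0,1]]]' |grep tcp
for i in 1 2 3 4; do python3 -m pendant '[[[0,0,0,0,0,0.8,1],[0,0,0,0,0,0.8,1],[0,0,0,0,0,0.8,1],[0,0,0,0,0,0.8,1],[0,0,0,0,0,0.8,1],[0,0,0,0,0,0.8,1],[0,0,0,0,0,0.8,1],[0,0,0,0,0,0.8,1]]]'|grep eef; done
python3 - <<'E'
from h import *
st(); wood(ztop=.036); plan([.364,-.313,.037],-95.8)
E
```

```text
tcp_pos: [0.3642, -0.3131, 0.1888]
eef_rot: [-180.0, 0.1, -18.3]
eef_rot: [180.0, 0.1, -43.9]
eef_rot: [179.9, 0.1, -69.5]
eef_rot: [179.9, 0.0, -95.1]
t 22.2 tcp [ 0.3649 -0.3136  0.189 ] [179.9   0.  -95.1] j [-17.   5. -28.  -0. -57.  12.] F [0.1 0.4 0.1] w 0.0878 gf 0.0
px [167.  69.] c [ 486.3 -431.4] wh [92.9 22.1] long axis 7.2 ztop 0.0273
px [320. 177.] c [ 365.3 -317.4] wh [62.2 44.5] long axis 86.1 ztop 0.036
px [290. 328.] c [ 411.3 -161.2] wh [52.8 19.7] long axis 95.5 ztop 0.0362
px [314. 327.] c [ 388.2 -164.4] wh [42.7 23. ] long axis 94.4 ztop 0.0359
t0 [-0.02  0.04  7.6 ] w [0.02 0.01 0.13] t1 [-0.02  0.05  7.6 ]
```

```bash
python3 -m pendant '[[[0.1,0,0.95,0,0,0,0.7],[0,0,0.95,0,0,0,0.7],[0,0,0.95,0,0,0,0.7],[0,0,0.95,0,0,0,0.7],[0,0,0.95,0,0,0,0.7],[0,0,0.95,0,0,0,0.7],[0,0,0.95,0,0,0,0.7],[0,0,0.9,0,0,0,0.7]]]' 30
python3 -m pendant '[[[0,0,0,0,0,0,-1],[0,0,0,0,0,0,-1],[0,0,0,0,0,0,-1],[0,0,0,0,0,0,-1],[0,0,0,0,0,0,-1],[0,0,0,0,0,0,-1],[0,0,0,0,0,0,-1],[0,0,0,0,0,0,-1]]]' 30
python3 -m pendant '[[[0,0,-0.2,0,0,0,-1],[0,0,-0.8,0,0,0,-1],[0,0,-1,0,0,0,-1],[0,0,-1,0,0,0,-1],[0,0,-1,0,0,0,-1],[0,0,-1,0,0,0,-1],[0,0,-1,0,0,0,-1],[0,0,-1,0,0,0,-1]]]'
python3 - <<'E'
from h import *
st()
a=np.radians(10.1); c=np.array([.468,.433]); o=c+np.array([-np.sin(a),np.cos(a)])*-.026
print(o); plan([*o,.18],10.1); plan([*o,.18],-169.9)
E
```

```text
time_s: 23.1
tcp_pos: [0.3647, -0.3156, 0.0374]
eef_rot: [179.9, 0.0, -94.9]
contact_force: [-0.8, 0.6, -0.4]
gripper_width: 0.0744
gripper_force: 0.0
time_s: 23.9
tcp_pos: [0.3655, -0.3159, 0.0394]
eef_rot: [-179.9, -0.0, -95.0]
contact_force: [-1.1, 2.0, 6.8]
gripper_width: 0.0452
gripper_force: 30.0
time_s: 24.7
tcp_pos: [0.3648, -0.3156, 0.1796]
eef_rot: [-180.0, 0.0, -95.0]
contact_force: [0.2, -0.6, -1.3]
gripper_width: 0.045
gripper_force: 30.0
t 24.7 tcp [ 0.3648 -0.3156  0.1796] [-180.    0.  -95.] j [-17.   6. -29.  -0. -56.  12.] F [ 0.2 -0.6 -1.3] w 0.045 gf 30.0
[0.47255953 0.40740292]
t0 [-3.648e+01 -2.230e+00 -1.000e-02] w [ -0.    -0.   -26.27] t1 [ 1.164e+01 -3.464e+01 -2.000e-02]
t0 [-3.648e+01 -2.230e+00 -1.000e-02] w [-0.    0.   18.73] t1 [-1.164e+01  3.464e+01 -2.000e-02]
```

```bash
for i in 1 2 3 4 5; do python3 -m pendant '[[[-0.91,-0.06,0,0,0,0,-1],[-0.91,-0.06,0,0,0,0,-1],[-0.91,-0.06,0,0,0,0,-1],[-0.91,-0.06,0,0,0,0,-1],[-0.91,-0.06,0,0,0,0,-1],[-0.91,-0.06,0,0,0,0,-1],[-0.91,-0.06,0,0,0,0,-1],[-0.91,-0.06,0,0,0,0,-1]]]' | grep tcp; done
for i in 1 2 3; do python3 -m pendant '[[[0,0,0,0,0,0.78,-1],[0,0,0,0,0,0.78,-1],[0,0,0,0,0,0.78,-1],[0,0,0,0,0,0.78,-1],[0,0,0,0,0,0.78,-1],[0,0,0,0,0,0.78,-1],[0,0,0,0,0,0.78,-1],[0,0,0,0,0,0.78,-1]]]' | grep eef; done
python3 - <<'E'
from h import *
st()
for n in ('wrist','scene'):
    f,D,K,T=cap(n); P=cloud(D,K,T); np.savez('w3.npz',f=f,D=D,K=K,T=T); cv2.imwrite(f'pics/w3{n}.png',f)
    m=(P[...,2]>.038)&(P[...,2]<.056)&(abs(P[...,0]-.478)<.1)&(abs(P[...,1]-.433)<.09)
    Q=P[m]; print(n,cv2.minAreaRect((Q[:,:2]*1000).astype(np.float32)),np.percentile(Q[:,2],[50,95]))
E
```

```text
tcp_pos: [0.3871, -0.1707, 0.1788]
tcp_pos: [0.4093, -0.0266, 0.1788]
tcp_pos: [0.4315, 0.1176, 0.1788]
tcp_pos: [0.4541, 0.2627, 0.1785]
tcp_pos: [0.4763, 0.4069, 0.1785]
eef_rot: [180.0, -0.0, -120.1]
eef_rot: [-180.0, -0.0, -145.0]
eef_rot: [-180.0, -0.0, -170.0]
t 31.1 tcp [0.4762 0.4061 0.1785] [-180.   -0. -170.] j [  58.   19.  -11.    0.  -60. -138.] F [-0.1  0.3 -0.5] w 0.0446 gf 30.0
wrist ((466.3817138671875, 432.193359375), (117.07176208496094, 120.29312896728516), 11.294051170349121) [0.04509226 0.04645407]
scene ((476.82196044921875, 436.9306640625), (146.08714294433594, 119.693359375), 11.467714309692383) [0.04414943 0.04766614]
```

View pics/w3wrist.png

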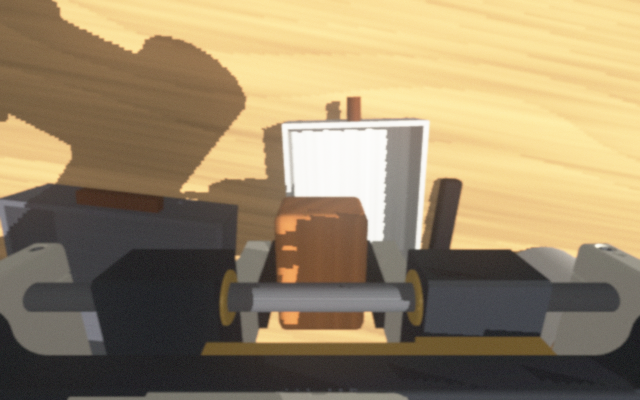

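```bash
python3 -m pendant '[[[-0.31,0.09,0,0,0,0,-1],[0,0,0,0,0,-0.32,-1],[0,0,0.9,0,0,0,-1],[0,0,0.9,0,0,0,-1],[0,0,0.9,0,0,0,-1],[0,0,0.9,0,0,0,-1],[0,0,0.9,0,0,0,-1],[0,0,0.9,0,0,0,-1]]]'
python3 -m pendant '[[[0,0,0,0,0,0,0.4],[0,0,0,0,0,0,0.4],[0,0,0,0,0,0,0.4],[0,0,0,0,0,0,0.4],[0,0,-0.2,0,0,0,0.4],[0,0,-0.8,0,0,0,0.4],[0,0,-1,0,0,0,1],[0,0,-1,0,0,0,1]]]'
python3 -m pendant '[[[0,0,-1,0,0,0,1],[0,0,-1,0,0,0,1],[0,0,-1,0,0,0,1],[0,0,0,0,0,0,1],[0,0,0,0,0,0,1],[0,0,0,0,0,0,1],[0,0,0,0,0,0,1],[0,0,0,0,0,0,1]]]'
python3 - <<'E'
from h import *
st(); wood(ztop=.04); wood('top',.036,amin=60); plan([.398,-.157,.19],-84.5)
E
```

```text
time_s: 32.0
tcp_pos: [0.4821, 0.4084, 0.0698]
eef_rot: [180.0, 0.0, -168.5]
contact_force: [0.5, -0.6, -0.4]
gripper_width: 0.0452
gripper_force: 30.0
time_s: 32.8
tcp_pos: [0.4819, 0.4082, 0.1319]
eef_rot: [180.0, 0.0, -168.6]
contact_force: [-0.0, -0.6, -0.6]
gripper_width: 0.0721
gripper_force: 0.0
time_s: 33.6
tcp_pos: [0.4817, 0.4079, 0.1898]
eef_rot: [-179.9, -0.1, -168.6]
contact_force: [0.4, 0.2, -0.0]
gripper_width: 0.0876
gripper_force: 0.0
t 33.6 tcp [0.4817 0.4079 0.1898] [-1.799e+02 -1.000e-01 -1.686e+02] j [  58.   19.  -10.   -0.  -61. -137.] F [ 0.4  0.2 -0. ] w 0.0876 gf 0.0
px [356. 100.] c [398.5 419.5] wh [17.3  7.6] long axis 13.4 ztop 0.0358
px [322. 190.] c [481.8 406.8] wh [63.2 41.7] long axis 10.2 ztop 0.0402
px [102. 183.] c [513.7 208.9] wh [35.5 13.2] long axis 92.5 ztop 0.0465
px [142. 188.] c [512.3 243.7] wh [35.6 13.8] long axis 95.8 ztop 0.0464
px [137. 146.] c [774.9 651.2] wh [314.1 216. ] long axis 89.8 ztop 0.0192
px [434. 214.] c [ 489.4 -428.1] wh [92.6 23.7] long axis 7.3 ztop 0.0266
px [360. 241.] c [ 398.  -156.8] wh [65.  43.9] long axis 95.4 ztop 0.0364
t0 [  9.7  -26.87   0.03] w [-0.000e+00 -1.000e-02 -2.102e+01] t1 [27.72  6.88  0.  ]
```

```bash
for i in 1 2 3 4; do python3 -m pendant '[[[0.3,-0.84,0,0,0,0,0.8],[0.3,-0.84,0,0,0,0,0.8],[0.3,-0.84,0,0,0,0,0.8],[0.3,-0.84,0,0,0,0,0.8],[0.3,-0.84,0,0,0,0,0.8],[0.3,-0.84,0,0,0,0,0.8],[0.3,-0.84,0,0,0,0,0.8],[0.3,-0.84,0,0,0,0,0.8]]]' | grep tcp; done
for i in 1 2 3; do python3 -m pendant '[[[0,0,0,0,0,-0.88,0.8],[0,0,0,0,0,-0.88,0.8],[0,0,0,0,0,-0.88,0.8],[0,0,0,0,0,-0.88,0.8],[0,0,0,0,0,-0.88,0.8],[0,0,0,0,0,-0.88,0.8],[0,0,0,0,0,-0.88,0.8],[0,0,0,0,0,-0.88,0.8]]]' | grep eef; done
python3 - <<'E'
from h import *
st(); wood(ztop=.036); plan([.398,-.157,.037],-84.5)
E
```

```text
tcp_pos: [0.4612, 0.2655, 0.1907]
tcp_pos: [0.4408, 0.1243, 0.1906]
tcp_pos: [0.4202, -0.0169, 0.1906]
tcp_pos: [0.3995, -0.158, 0.1906]
eef_rot: [180.0, -0.0, -140.3]
eef_rot: [180.0, -0.0, -112.1]
eef_rot: [180.0, -0.0, -84.0]
t 39.3 tcp [ 0.3997 -0.1573  0.1905] [180.  -0. -84.] j [  5.  -0. -34.   0. -57.   1.] F [ 0.6 -0.   0. ] w 0.0788 gf 0.0
px [322. 187.] c [ 399.6 -160.2] wh [64.1 44.3] long axis 95.8 ztop 0.0361
t0 [-0.03  0.08  7.68] w [-0.   -0.    0.19] t1 [-0.02  0.08  7.68]
```

```bash
python3 -m pendant '[[[0.12,0,0.95,0,0,0,0.7],[0,0,0.95,0,0,0,0.7],[0,0,0.95,0,0,0,0.7],[0,0,0.95,0,0,0,0.7],[0,0,0.95,0,0,0,0.7],[0,0,0.95,0,0,0,0.7],[0,0,0.95,0,0,0,0.7],[0,0,0.95,0,0,0,0.7]]]' 30
python3 -m pendant '[[[0,0,0,0,0,0,-1],[0,0,0,0,0,0,-1],[0,0,0,0,0,0,-1],[0,0,0,0,0,0,-1],[0,0,0,0,0,0,-1],[0,0,0,0,0,0,-1],[0,0,0,0,0,0,-1],[0,0,0,0,0,0,-1]]]' 30
python3 -m pendant '[[[0,0,-0.2,0,0,0,-1],[0,0,-0.8,0,0,0,-1],[0,0,-1,0,0,0,-1],[0,0,-1,0,0,0,-1],[0,0,-1,0,0,0,-1],[0,0,-1,0,0,0,-1],[0,0,-1,0,0,0,-1],[0,0,-1,0,0,0,-1]]]'
python3 - <<'E'
from h import *
st()
plan([.4715,.460,.18],-168.7)
E
```

```text
time_s: 40.15
tcp_pos: [0.4002, -0.1596, 0.038]
eef_rot: [-180.0, -0.0, -84.2]
contact_force: [0.5, -0.5, 0.1]
gripper_width: 0.0746
gripper_force: 0.0
time_s: 40.95
tcp_pos: [0.4009, -0.1592, 0.0394]
eef_rot: [-179.9, -0.0, -84.1]
contact_force: [-1.6, 0.2, 7.5]
gripper_width: 0.0445
gripper_force: 30.0
time_s: 41.75
tcp_pos: [0.4001, -0.1591, 0.1798]
eef_rot: [-180.0, 0.0, -84.1]
contact_force: [0.6, -0.1, 0.4]
gripper_width: 0.0447
gripper_force: 30.0
t 41.8 tcp [ 0.4001 -0.1591  0.1798] [-180.     0.   -84.1] j [  5.   0. -34.  -0. -55.   1.] F [ 0.6 -0.1  0.4] w 0.0447 gf 30.0
t0 [-30.42  -6.73  -0.  ] w [-0.000e+00  1.000e-02  2.115e+01] t1 [-9.560e+00  2.965e+01 -1.000e-02]
```

```bash
for i in 1 2 3 4; do python3 -m pendant '[[[-0.95,-0.21,0,0,0,0,-1],[-0.95,-0.21,0,0,0,0,-1],[-0.95,-0.21,0,0,0,0,-1],[-0.95,-0.21,0,0,0,0,-1],[-0.95,-0.21,0,0,0,0,-1],[-0.95,-0.21,0,0,0,0,-1],[-0.95,-0.21,0,0,0,0,-1],[-0.95,-0.21,0,0,0,0,-1]]]' | grep tcp; done
for i in 1 2 3; do python3 -m pendant '[[[0,0,0,0,0,0.88,-1],[0,0,0,0,0,0.88,-1],[0,0,0,0,0,0.88,-1],[0,0,0,0,0,0.88,-1],[0,0,0,0,0,0.88,-1],[0,0,0,0,0,0.88,-1],[0,0,0,0,0,0.88,-1],[0,0,0,0,0,0.88,-1]]]' | grep eef; done
python3 -m pendant '[[[0,0,0,0,0,0,-1],[0,0,0.9,0,0,0,-1],[0,0,0.9,0,0,0,-1],[0,0,0.9,0,0,0,-1],[0,0,0.9,0,0,0,-1],[0,0,0.9,0,0,0,-1],[0,0,0.9,0,0,0,-1],[0,0,0,0,0,0,-1]]]'
python3 - <<'E'
from h import *
plan([.4715,.460,.0705],-168.7)
E
```

```text
tcp_pos: [0.418, -0.0037, 0.1789]
tcp_pos: [0.4358, 0.1509, 0.1789]
tcp_pos: [0.4539, 0.3064, 0.1784]
tcp_pos: [0.4716, 0.4611, 0.1784]
eef_rot: [180.0, -0.0, -112.4]
eef_rot: [-180.0, -0.0, -140.6]
eef_rot: [-180.0, -0.0, -168.7]
time_s: 48.15
tcp_pos: [0.4724, 0.4604, 0.0709]
eef_rot: [180.0, 0.1, -168.4]
contact_force: [-0.2, 1.1, 0.5]
gripper_width: 0.0444
gripper_force: 30.0
t0 [ 0.05 -0.01  0.02] w [0.   0.02 0.07] t1 [ 0.05 -0.01  0.02]
```

```bash
python3 -m pendant '[[[0,0,0,0,0,0,0.4],[0,0,0,0,0,0,0.4],[0,0,0,0,0,0,0.4],[0,0,0,0,0,0,0.4],[0,0,-0.2,0,0,0,0.4],[0,0,-0.8,0,0,0,0.4],[0,0,-1,0,0,0,1],[0,0,-1,0,0,0,1]]]'
python3 -m pendant '[[[0,0,-1,0,0,0,1],[0,0,-1,0,0,0,1],[0,0,-1,0,0,0,1],[0,0,-1,0,0,0,1],[0,0,-1,0,0,0,1],[0,0,-1,0,0,0,1],[0,0,-1,0,0,0,1],[0,0,-1,0,0,0,1]]]'
python3 - <<'E'
from h import *
st(); wood(ztop=.04); wood('top',.036,amin=60); wood('scene',.036,amin=60); plan([.612,-.234,.28],-6)
E
```

```text
time_s: 48.95
tcp_pos: [0.4715, 0.4593, 0.1314]
eef_rot: [-180.0, -0.0, -168.6]
contact_force: [0.6, -0.0, -0.1]
gripper_width: 0.0722
gripper_force: 0.0
time_s: 49.75
tcp_pos: [0.4714, 0.4593, 0.2918]
eef_rot: [180.0, 0.0, -168.6]
contact_force: [-0.6, 0.7, -0.9]
gripper_width: 0.0876
gripper_force: 0.0
t 49.8 tcp [0.4714 0.4593 0.2918] [ 180.     0.  -168.6] j [  61.   18.    2.    0.  -74. -140.] F [-0.6  0.7 -0.9] w 0.0876 gf 0.0
px [111. 162.] c [513.7 205.7] wh [27.9 11.8] long axis 93.6 ztop 0.0464
px [371. 328.] c [684.6 580.6] wh [183.1  49.9] long axis 101.4 ztop 0.0183
px [137. 146.] c [774.8 651.5] wh [313.2 215.5] long axis 90.2 ztop 0.0192
px [434. 214.] c [ 489.3 -427.5] wh [92.6 24.8] long axis 7.2 ztop 0.0273
px [195. 220.] c [491.3 439.6] wh [61.3 16.8] long axis 15.8 ztop 0.04
px [237. 147.] c [ 501.3 -416.8] wh [99.  28.1] long axis 10.2 ztop 0.0263
px [479. 271.] c [513.  458.9] wh [41.4 18.9] long axis 107.4 ztop 0.04
px [496. 375.] c [721.7 594.6] wh [343.6 165.3] long axis 126.2 ztop 0.0181
t0 [ 1.00e-02 -3.54e+01  5.40e-01] w [-4.000e-02  5.000e-02 -4.064e+01] t1 [10.6  33.77  0.63]
```

```bash
for i in 1 2 3 4 5; do python3 -m pendant '[[[0,-0.88,0,0,0,0,0.4],[0,-0.88,0,0,0,0,0.4],[0,-0.88,0,0,0,0,0.4],[0,-0.88,0,0,0,0,0.4],[0,-0.88,0,0,0,0,0.4],[0,-0.88,0,0,0,0,0.4],[0,-0.88,0,0,0,0,0.4],[0,-0.88,0,0,0,0,0.4]]]' | grep tcp; done
for i in 1 2 3 4 5; do python3 -m pendant '[[[0,0,0,0,0,-1,0.4],[0,0,0,0,0,-1,0.4],[0,0,0,0,0,-1,0.4],[0,0,0,0,0,-1,0.4],[0,0,0,0,0,-1,0.4],[0,0,0,0,0,-1,0.4],[0,0,0,0,0,-1,0.4],[0,0,0,0,0,-1,0.4]]]' | grep eef; done
python3 - <<'E'
from h import *
st()
f,D,K,T=cap('wrist'); cv2.imwrite('pics/w4.png',f); np.savez('w4.npz',f=f,D=D,K=K,T=T)
f,D,K,T=cap('top'); np.savez('t4.npz',f=f,D=D,K=K,T=T)
plan([.612,-.234,.28],-6)
E
```

```text
tcp_pos: [0.4997, 0.3199, 0.2906]
tcp_pos: [0.5276, 0.182, 0.2906]
tcp_pos: [0.5554, 0.044, 0.2905]
tcp_pos: [0.5831, -0.0941, 0.2905]
tcp_pos: [0.6112, -0.2321, 0.2905]
eef_rot: [180.0, -0.0, -136.4]
eef_rot: [180.0, 0.0, -104.4]
eef_rot: [180.0, -0.0, -72.4]
eef_rot: [180.0, 0.0, -40.4]
eef_rot: [180.0, 0.0, -8.4]
t 57.9 tcp [ 0.6112 -0.2313  0.2905] [180.    0.   -8.4] j [ -4.  17.   1.  -0. -74.  85.] F [ 0.3 -0.2 -0.1] w 0.0612 gf 0.0
t0 [0.06 0.13 0.52] w [ 0.    0.   -0.63] t1 [0.06 0.13 0.52]
```

View pics/w4.png

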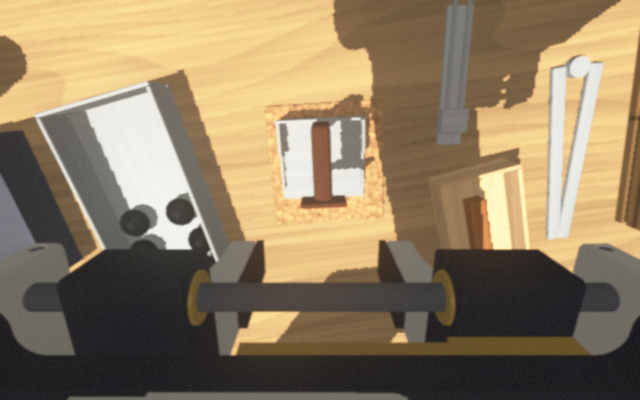

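```bash
cat > m4.py <<'E'
from h import *
d=np.load('w4.npz'); f,D,K,T=[d[k] for k in 'fDKT']; P=cloud(D,K,T)
def rect(m,name):
    Q=P[m]; Q=Q[~np.isnan(Q[:,0])]; c,wh,a=cv2.minAreaRect((Q[:,:2]*1000).astype(np.float32)); 
    print(name,np.round(c,1),np.round(wh,1),round(a,1),'z',np.percentile(Q[:,2],[5,50,95]).round(4),len(Q)); return Q
z=P[...,2]; u=np.arange(640)[None,:]+0*z; v=np.arange(400)[:,None]+0*z
box=(u>265)&(u<390)&(v>95)&(v<225)
bar=rect(box&(z>.093)&(z<.11)&(v<195),'bar top'); rect(box&(z>.085)&(z<.12)&(v>=196),'guard')
rect(box&(z>.0045)&(z<.025),'pan')
g=cv2.cvtColor(f,cv2.COLOR_BGR2HSV)
rect(box&(g[...,1]>90)&(z<.012)&(z>-.005),'mat')
# bar edges with rays at z=.1
for row in (130,150,170,190):
    s=box[row]&(z[row]>.093); uu=np.nonzero(s)[0]; a=onz(K,T,uu.min()-.5,row,.1); b=onz(K,T,uu.max()+.5,row,.1); print(row,uu.min(),uu.max(),((a+b)/2).round(4),np.linalg.norm(a-b).round(4))
# tray
m=(u<250)&(v<250)&(z>.042)&(z<.056)&(P[...,1]<.1)&(P[...,1]>-.13); rect(m,'tray rim (wrist)')
d=np.load('t4.npz'); f,D,K,T=[d[k] for k in 'fDKT']; P=cloud(D,K,T); z=P[...,2]
m=(z>.042)&(z<.062)&(abs(P[...,1])<.12)&(P[...,0]>.43)&(P[...,0]<.8); Q=rect(m,'tray rim top')
m=(z>.045)&(z<.075)&(P[...,1]<.36)&(P[...,1]>.1)&(P[...,0]>.45)&(P[...,0]<.73); Q=rect(m,'firebox top')
E
python3 m4.py
```

```text
bar top [ 633.2 -235.8] [20.  72.1] 83.9 z [0.0974 0.1    0.1013] 1344
guard [ 590.3 -231.2] [50.  13.3] 83.7 z [0.0889 0.1021 0.1049] 496
pan [ 610.2 -239.3] [148.6 158.7] 84.8 z [0.0046 0.0064 0.0109] 7335
mat [ 609.7 -241.6] [174.8 173.9] 81.6 z [-0.0004  0.0038  0.0055] 8523
130 310 329 [ 0.6642 -0.2389  0.1   ] 0.0199
150 311 330 [ 0.6443 -0.237   0.1   ] 0.0203
170 312 330 [ 0.6238 -0.2345  0.1   ] 0.0196
190 313 331 [ 0.6025 -0.2323  0.1   ] 0.02
tray rim (wrist) [627.4  -0.7] [213.6 141.4] 6.3 z [0.0428 0.0491 0.0511] 3067
tray rim top [586.4  58.5] [280.1  27.4] 3.1 z [0.0452 0.0496 0.055 ] 121
firebox top [611.7 234.9] [214.1 190.4] 2.8 z [0.0464 0.0536 0.0606] 464
```

```bash
python3 -m pendant '[[[0,0.1,0.6,0,0,-0.29,0.2],[0,0,0.6,0,0,-0.29,0.2],[0,0,1,0,0,0,0.2],[0,0,1,0,0,0,0.2],[0,0,1,0,0,0,0.2],[0,0,1,0,0,0,0.2],[0,0,1,0,0,0,0.2],[0,0,1,0,0,0,0.2]]]'
python3 -m pendant '[[[0,0,0.7,0,0,0,0.2],[0,0,0.7,0,0,0,0.2],[0,0,0.7,0,0,0,0.2],[0,0,0.6,0,0,0,0.2],[0,0,0,0,0,0,0.2],[0,0,0,0,0,0,-1],[0,0,0,0,0,0,-1],[0,0,0,0,0,0,-1]]]' 60
python3 -m pendant '[[[0,0,0,0,0,0,-1],[0,0,0,0,0,0,-1],[0,0,0,0,0,0,-1],[0,0,0,0,0,0,-1],[0,0,0,0,0,0,-1],[0,0,0,0,0,0,-1],[0,0,0,0,0,0,-1],[0,0,0,0,0,0,-1]]]'
python3 - <<'E'
from h import *
st()
d=np.load('w4.npz'); f,D,K,T=[d[k] for k in 'fDKT']
for u,v in ((268,105),(383,100),(277,222),(385,215)): print(onz(K,T,u,v,.004).round(3))
E
```

```text
time_s: 58.8
tcp_pos: [0.61, -0.2326, 0.1444]
eef_rot: [-180.0, 0.1, -6.3]
contact_force: [1.1, -0.7, -1.2]
gripper_width: 0.0526
gripper_force: 0.0
time_s: 59.6
tcp_pos: [0.6112, -0.2326, 0.0934]
eef_rot: [180.0, -0.1, -6.2]
contact_force: [-0.0, 0.4, -0.3]
gripper_width: 0.0343
gripper_force: 0.0
time_s: 60.4
tcp_pos: [0.6109, -0.2326, 0.093]
eef_rot: [180.0, -0.0, -6.2]
contact_force: [-2.2, 1.0, 5.6]
gripper_width: 0.0196
gripper_force: 60.0
t 60.4 tcp [ 0.6109 -0.2326  0.093 ] [180.   -0.   -6.2] j [ -4.  26. -13.   0. -51.  88.] F [-2.2  1.   5.6] w 0.0196 gf 60.0
[ 0.696 -0.178  0.004]
[ 0.681 -0.322  0.004]
[ 0.539 -0.159  0.004]
[ 0.527 -0.311  0.004]
```

```bash
python3 -m pendant '[[[0,0,-0.4,0,0,0,-1],[0,0,-0.8,0,0,0,-1],[0,0,-0.8,0,0,0,-1],[0,0,-0.8,0,0,0,-1],[0,0,-0.8,0,0,0,-1],[0,0,-0.8,0,0,0,-1],[0,0,-0.8,0,0,0,-1],[0,0,-0.8,0,0,0,-1]]]'
python3 -m pendant '[[[0,0,0,0,0,-0.78,-1],[0,0,0,0,0,-0.78,-1],[0,0,0,0,0,-0.78,-1],[0,0,0,0,0,-0.78,-1],[0,0,0,0,0,0,-1],[0,0,0,0,0,0,-1],[0,0,0,0,0,0,-1],[0,0,0,0,0,0,-1]]]'
python3 - <<'E'
from h import *
st(); plan([.6577,.0029,.213],6.2)
E
```

```text
time_s: 61.2
tcp_pos: [0.6103, -0.2324, 0.2129]
eef_rot: [-180.0, 0.1, -6.3]
contact_force: [0.8, -0.5, -1.9]
gripper_width: 0.0198
gripper_force: 60.0
time_s: 62.0
tcp_pos: [0.6106, -0.2325, 0.2125]
eef_rot: [-180.0, 0.0, 6.2]
contact_force: [0.1, -0.2, -1.9]
gripper_width: 0.0196
gripper_force: 60.0
t 62.0 tcp [ 0.6106 -0.2325  0.2125] [-180.     0.     6.2] j [ -4.  20.  -5.  -0. -65. 100.] F [ 0.1 -0.2 -1.9] w 0.0196 gf 60.0
t0 [  3.61 -11.45  -0.03] w [-0.  0. -0.] t1 [  3.61 -11.45  -0.03]
```

```bash
for i in 1 2; do python3 -m pendant '[[[0.23,-0.72,0,0,0,0,-1],[0.23,-0.72,0,0,0,0,-1],[0.23,-0.72,0,0,0,0,-1],[0.23,-0.72,0,0,0,0,-1],[0.23,-0.72,0,0,0,0,-1],[0.23,-0.72,0,0,0,0,-1],[0.23,-0.72,0,0,0,0,-1],[0.23,-0.72,0,0,0,0,-1]]]' |grep tcp; done
python3 -m pendant '[[[0,0,0.6,0,0,0,-1],[0,0,0.6,0,0,0,-1],[0,0,0.6,0,0,0,-1],[0,0,0,0,0,0,-1],[0,0,0,0,0,0,-1],[0,0,0,0,0,0,-1],[0,0,0,0,0,0,-1],[0,0,0,0,0,0,-1]]]'
python3 - <<'E'
from h import *
st(); plan([.6577,.0029,.095],6.2)
A=[]
for n in ('scene','top'):
    f,D,K,T=cap(n); np.savez(f'{n}5.npz',f=f,D=D,K=K,T=T)
    c=f[140:280,230:400] if n=='scene' else f[130:250,250:380]
    A.append(cv2.resize(c,(400,400*c.shape[0]//c.shape[1]),interpolation=cv2.INTER_CUBIC))
h=max(a.shape[0] for a in A)
cv2.imwrite('pics/x5.png',np.hstack([cv2.copyMakeBorder(a,0,h-a.shape[0],0,0,0) for a in A]))
E
```

```text
tcp_pos: [0.635, -0.1127, 0.2126]
tcp_pos: [0.6591, 0.0057, 0.2125]
time_s: 64.4
tcp_pos: [0.6591, 0.0044, 0.1771]
eef_rot: [-180.0, -0.1, 6.2]
contact_force: [-0.1, 1.2, -1.5]
gripper_width: 0.0195
gripper_force: 60.0
t 64.4 tcp [0.6591 0.0044 0.1771] [-1.8e+02 -1.0e-01  6.2e+00] j [ 17.  22.  -7.   0. -61.  79.] F [-0.1  1.2 -1.5] w 0.0195 gf 60.0
t0 [-0.08  0.07  4.11] w [-0.   -0.01  0.  ] t1 [-0.08  0.07  4.11]
```

View pics/x5.png

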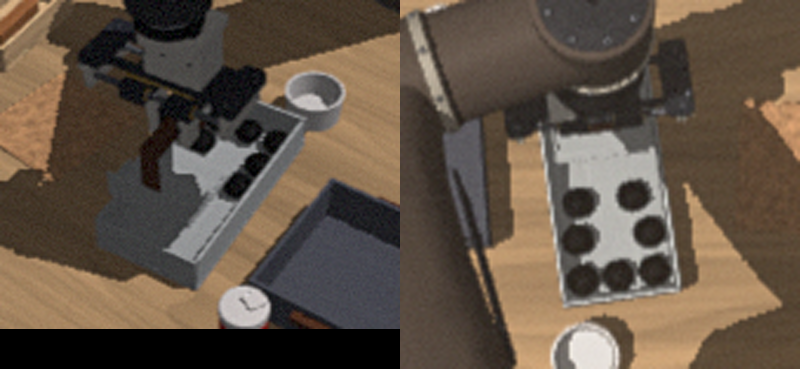

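```bash
python3 - <<'E'
from h import *
for n in('top','scene'):
    d=np.load(n+'5.npz'); P=cloud(d['D'],d['K'],d['T']); z=P[...,2]
    a=np.radians(6.2); X=P[...,0]-.594; Y=P[...,1]+.004
    tx=X*np.cos(a)+Y*np.sin(a); ty=-X*np.sin(a)+Y*np.cos(a)
    m=(z>.08)&(z<.1)&(abs(ty)<.09)&(tx<.05)&(tx>-.02)
    print(n,'pan tx',np.percentile(tx[m],[1,50,99]).round(4),'ty',np.percentile(ty[m],[1,99]).round(4),'z',np.median(z[m]),m.sum())
    for w in (1,-1):
        m=(z>.042)&(z<.058)&(abs(tx)<.1)&(ty*w>.05)&(ty*w<.085); print(' rim',w,np.percentile(ty[m],[2,50,98]).round(4),m.sum())
    m=(z>.042)&(z<.058)&(abs(ty)<.06)&(tx<-.1)&(tx>-.17); print(' near rim',np.percentile(tx[m],[2,50,98]).round(4),m.sum())
E
```

```text
top pan tx [0.0199 0.0343 0.049 ] ty [-0.0517  0.0535] z 0.09131778239993293 248
 rim 1 [0.0654 0.0679 0.0701] 65
 rim -1 [-0.0695 -0.0667 -0.0643] 72
 near rim [-0.1666 -0.1392 -0.1366] 51
scene pan tx [0.02   0.0356 0.0496] ty [-0.0294  0.0561] z 0.09119087197212583 231
 rim 1 [0.0669 0.0711 0.0735] 137
 rim -1 [-0.0639 -0.0635 -0.0617] 3
 near rim [-0.1662 -0.1368 -0.1321] 57
```

```bash
python3 -m pendant '[[[0,0,0.7,0,0,0,-1],[0,0,0.7,0,0,0,-1],[0,0,0.7,0,0,0,-1],[0,0,0.7,0,0,0,-1],[0,0,0.7,0,0,0,-1],[0,0,0.5,0,0,0,-1],[0,0,0,0,0,0,-1],[0,0,0,0,0,0,-1]]]'
python3 -m pendant '[[[0,0,0.06,0,0,0,-1],[0,0,0.06,0,0,0,-1],[0,0,0,0,0,0,-1],[0,0,0,0,0,0,-1],[0,0,0,0,0,0,-1],[0,0,0,0,0,0,-1],[0,0,0,0,0,0,-1],[0,0,0,0,0,0,-1]]]'
```

```text
time_s: 65.3
tcp_pos: [0.6589, 0.0045, 0.0962]
eef_rot: [180.0, 0.0, 6.2]
contact_force: [-0.1, 0.3, -2.1]
gripper_width: 0.0197
gripper_force: 60.0
time_s: 66.1
tcp_pos: [0.6589, 0.0044, 0.0942]
eef_rot: [180.0, 0.0, 6.2]
contact_force: [-0.5, 0.1, -1.5]
gripper_width: 0.0193
gripper_force: 60.0
```

```bash
python3 -m pendant '[[[0,0,0.04,0,0,0,-1],[-0.3,0,0,0,0,0,-1],[-0.3,0,0,0,0,0,-1],[-0.3,0,0,0,0,0,-1],[-0.3,0,0,0,0,0,-1],[-0.3,0,0,0,0,0,-1],[-0.3,0,0,0,0,0,-1],[-0.3,0,0,0,0,0,-1]]]'
python3 -m pendant '[[[-0.3,0,0,0,0,0,-1],[-0.3,0,0,0,0,0,-1],[-0.3,0,0,0,0,0,-1],[-0.3,0,0,0,0,0,-1],[-0.3,0,0,0,0,0,-1],[-0.3,0,0,0,0,0,-1],[-0.3,0,0,0,0,0,-1],[-0.3,0,0,0,0,0,-1]]]'
python3 - <<'E'
from h import *
st()
A=[]
for n in ('scene','top'):
    f,D,K,T=cap(n); np.savez(f'{n}6.npz',f=f,D=D,K=K,T=T)
    c=f[140:280,230:400] if n=='scene' else f[130:250,250:380]
    A.append(cv2.resize(c,(400,400*c.shape[0]//c.shape[1]),interpolation=cv2.INTER_CUBIC))
h=max(a.shape[0] for a in A)
cv2.imwrite('pics/x6.png',np.hstack([cv2.copyMakeBorder(a,0,h-a.shape[0],0,0,0) for a in A]))
E
```

```text
time_s: 66.9
tcp_pos: [0.6171, -0.0, 0.0938]
eef_rot: [-180.0, -0.1, 6.2]
contact_force: [3.1, -0.7, 4.0]
gripper_width: 0.0202
gripper_force: 60.0
time_s: 67.7
tcp_pos: [0.5695, -0.0052, 0.0938]
eef_rot: [-180.0, -0.1, 6.2]
contact_force: [3.0, -0.5, 5.6]
gripper_width: 0.0195
gripper_force: 60.0
t 67.7 tcp [ 0.5695 -0.0052  0.0938] [-1.8e+02 -1.0e-01  6.2e+00] j [ 19.  19. -24.   0. -47.  77.] F [ 3.  -0.5  5.6] w 0.0195 gf 60.0
```

View pics/x6.png

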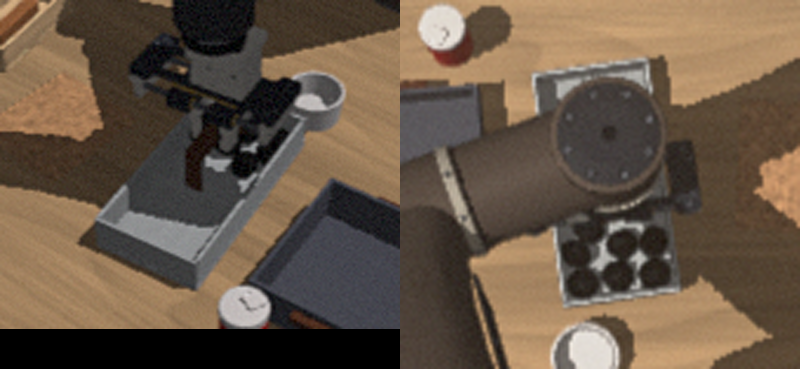

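```bash
python3 -m pendant '[[[-0.2,0,0,0,0,0,-1],[-0.2,0,0,0,0,0,-1],[-0.2,0,0,0,0,0,-1],[-0.2,0,0,0,0,0,-1],[-0.2,0,0,0,0,0,-1],[-0.2,0,0,0,0,0,-1],[-0.2,0,0,0,0,0,-1],[0,0,0,0,0,0,-1]]]'
python3 - <<'E'
from h import *
st()
A=[]
for n in ('scene','top'):
    f,D,K,T=cap(n); np.savez(f'{n}7.npz',f=f,D=D,K=K,T=T)
    c=f[150:240,280:380] if n=='scene' else f[170:240,285:355]
    A.append(cv2.resize(c,(400,400*c.shape[0]//c.shape[1]),interpolation=cv2.INTER_CUBIC))
h=max(a.shape[0] for a in A)
cv2.imwrite('pics/x7.png',np.hstack([cv2.copyMakeBorder(a,0,h-a.shape[0],0,0,0) for a in A]))
E
```

```text
time_s: 68.6
tcp_pos: [0.5413, -0.0083, 0.0938]
eef_rot: [-180.0, -0.0, 6.2]
contact_force: [1.0, 1.4, 6.6]
gripper_width: 0.0198
gripper_force: 60.0
t 68.6 tcp [ 0.5413 -0.0083  0.0938] [-180.    -0.     6.2] j [ 20.  17. -28.   0. -46.  76.] F [1.  1.4 6.6] w 0.0198 gf 60.0
```

View pics/x7.png

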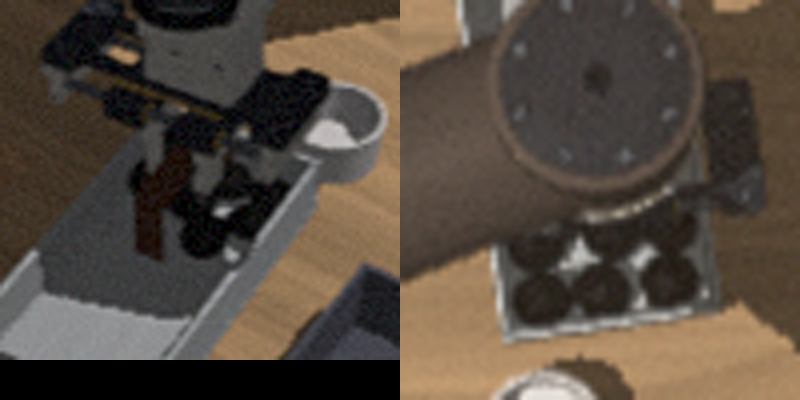

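```bash
python3 -m pendant '[[[-0.13,0,0,0,0,0,-1],[-0.13,0,0,0,0,0,-1],[-0.13,0,0,0,0,0,-1],[-0.13,0,0,0,0,0,-1],[-0.13,0,0,0,0,0,-1],[-0.13,0,0,0,0,0,-1],[-0.13,0,0,0,0,0,-1],[-0.13,0,0,0,0,0,-1]]]'
cat >> h.py <<'E'
def dark(n='top',c=(.594,-.004),yaw=6.2,hx=.16,hy=.085,zmin=.012):
    "dark low blobs (briquettes) in tray/box frame from one camera: distance-transform peaks, ray onto briquette-top plane"
    f,D,K,T=cap(n); P=cloud(D,K,T); a=np.radians(yaw); X=P[...,0]-c[0]; Y=P[...,1]-c[1]
    tx=X*np.cos(a)+Y*np.sin(a); ty=-X*np.sin(a)+Y*np.cos(a); z=P[...,2]
    g=f.max(-1); m=((g<50)&(abs(tx)<hx)&(abs(ty)<hy)&(z>zmin)&(z<.08)).astype(np.uint8)
    dt=cv2.distanceTransform(m,cv2.DIST_L2,5); pk=(dt==cv2.dilate(dt,np.ones((7,7))))&(dt>2.5)
    k,l,s,ce=cv2.connectedComponentsWithStats(pk.astype(np.uint8))
    for i in range(1,k):
        u,v=ce[i]; w=m[int(v)-2:int(v)+3,int(u)-2:int(u)+3]>0
        sl=(slice(int(v)-2,int(v)+3),slice(int(u)-2,int(u)+3))
        print(n,'px',ce[i].round(0),'t',(np.median(tx[sl][w])*1000).round(),(np.median(ty[sl][w])*1000).round(),'z',(np.nanmax(z[sl][w])*1000).round(),'dt',dt[int(v),int(u)].round(1))
E
python3 - <<'E'
from h import *
st(); dark('top'); dark('scene')
E
```

```text
time_s: 69.5
tcp_pos: [0.5215, -0.0104, 0.0938]
eef_rot: [-180.0, -0.1, 6.2]
contact_force: [2.8, 0.4, 4.2]
gripper_width: 0.0195
gripper_force: 60.0
t 69.5 tcp [ 0.5215 -0.0104  0.0938] [-1.8e+02 -1.0e-01  6.2e+00] j [ 20.  15. -30.   0. -45.  76.] F [2.8 0.4 4.2] w 0.0195 gf 60.0
top px [334. 220.] t -119.0 -45.0 z 41.0 dt 2.2
top px [312. 222.] t -119.0 33.0 z 42.0 dt 2.8
scene px [315. 192.] t -76.0 -50.0 z 42.0 dt 3.2
scene px [339. 194.] t -109.0 16.0 z 75.0 dt 3.2
scene px [315. 196.] t -68.0 -44.0 z 38.0 dt 3.0
scene px [347. 197.] t -107.0 44.0 z 42.0 dt 4.2
scene px [329. 201.] t -70.0 3.0 z 35.0 dt 5.0
scene px [321. 204.] t -16.0 7.0 z 74.0 dt 3.2
scene px [341. 205.] t -70.0 42.0 z 37.0 dt 5.0
scene px [331. 208.] t -47.0 22.0 z 38.0 dt 5.6
```

```bash
python3 -m pendant '[[[-0.1,0,0,0,0,0,-1],[-0.1,0,0,0,0,0,-1],[-0.1,0,0,0,0,0,-1],[-0.1,0,0,0,0,0,-1],[-0.1,0,0,0,0,0,-1],[-0.1,0,0,0,0,0,-1],[0,0,0,0,0,0,-1],[0,0,0,0,0,0,-1]]]'
python3 - <<'E'
from h import *
st(); dark('top'); dark('scene')
E
```

```text
time_s: 70.4
tcp_pos: [0.5093, -0.0118, 0.0937]
eef_rot: [-180.0, -0.1, 6.2]
contact_force: [3.4, 0.1, 6.2]
gripper_width: 0.0198
gripper_force: 60.0
t 70.4 tcp [ 0.5093 -0.0118  0.0937] [-1.8e+02 -1.0e-01  6.2e+00] j [ 21.  14. -32.   0. -44.  75.] F [3.4 0.1 6.2] w 0.0198 gf 60.0
scene px [316. 194.] t -74.0 -45.0 z 40.0 dt 3.2
scene px [338. 195.] t -103.0 14.0 z 39.0 dt 4.0
scene px [347. 197.] t -106.0 45.0 z 43.0 dt 4.2
scene px [329. 203.] t -63.0 5.0 z 39.0 dt 7.0
scene px [342. 204.] t -77.0 44.0 z 38.0 dt 5.0
```

```bash
python3 -m pendant '[[[0.13,0,-0.16,0,-0.5,0,-1],[0.13,0,-0.16,0,-0.5,0,-1],[0.13,0,-0.16,0,-0.5,0,-1],[0.13,0,-0.16,0,-0.5,0,-1],[0.13,0,-0.16,0,-0.5,0,-1],[0.13,0,-0.16,0,-0.5,0,-1],[0,0,-0.1,0,0,0,-1],[0,0,-0.2,0,0,0,-1]]]'
python3 -m pendant '[[[0,0,-0.3,0,0,0,-1],[0,0,-0.3,0,0,0,-1],[0,0,-0.3,0,0,0,-1],[0,0,-0.3,0,0,0,-1],[0,0,-0.4,0,0,0,-1],[0,0,-0.4,0,0,0,-1],[0,0,-0.4,0,0,0,-1],[0,0,-0.4,0,0,0,-1]]]'
python3 -m pendant '[[[0,0,-0.4,0,0,0,-1],[0,0,-0.4,0,0,0,-1],[0,0,-0.4,0,0,0,-1],[0,0,-0.4,0,0,0,-1],[0,0,-0.4,0,0,0,-1],[0,0,-0.2,0,0,0,-1],[0,0,0,0,0,0,-1],[0,0,0,0,0,0,-1]]]'
python3 - <<'E'
from h import *
st(); 
A=[]
for n in ('scene','top'):
    f,D,K,T=cap(n); np.savez(f'{n}8.npz',f=f,D=D,K=K,T=T)
    c=f[130:240,270:380] if n=='scene' else f[155:240,275:360]
    A.append(cv2.resize(c,(400,400*c.shape[0]//c.shape[1]),interpolation=cv2.INTER_CUBIC))
h=max(a.shape[0] for a in A)
cv2.imwrite('pics/x8.png',np.hstack([cv2.copyMakeBorder(a,0,h-a.shape[0],0,0,0) for a in A]))
E
```

```text
time_s: 71.3
tcp_pos: [0.5256, -0.0101, 0.1155]
eef_rot: [-180.0, 12.2, 6.2]
contact_force: [-0.3, -0.8, -3.5]
gripper_width: 0.0198
gripper_force: 60.0
time_s: 72.1
tcp_pos: [0.539, -0.0086, 0.1725]
eef_rot: [-180.0, 12.0, 6.2]
contact_force: [-0.9, 0.2, -3.4]
gripper_width: 0.0198
gripper_force: 60.0
time_s: 72.9
tcp_pos: [0.5478, -0.0076, 0.2146]
eef_rot: [-180.0, 12.0, 6.2]
contact_force: [-0.8, 0.1, -3.9]
gripper_width: 0.0198
gripper_force: 60.0
t 72.9 tcp [ 0.5478 -0.0076  0.2146] [-180.    12.     6.2] j [ 18.  17.  -9.  -3. -76.  79.] F [-0.8  0.1 -3.9] w 0.0198 gf 60.0
```

View pics/x8.png

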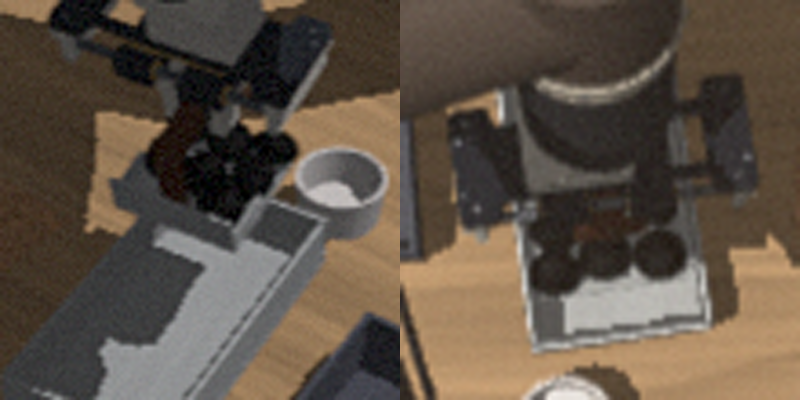

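```bash
for i in 1 2 3 4; do python3 -m pendant '[[[0,0,0,0.124,0,0.58,-1],[0,0,0,0.124,0,0.58,-1],[0,0,0,0.124,0,0.58,-1],[0,0,0,0.124,0,0.58,-1],[0,0,0,0.124,0,0.58,-1],[0,0,0,0.124,0,0.58,-1],[0,0,0,0.124,0,0.58,-1],[0,0,0,0.124,0,0.58,-1]]]' | grep -E "tcp|eef|contact"; done
python3 - <<'E'
from h import *
st(); a=np.radians(110); c=np.array([.613,.234])+.015*np.array([np.cos(a),np.sin(a)]); print(c)
plan([*c,.215],-70,12)
E
```

```text
tcp_pos: [0.5477, -0.0077, 0.2144]
eef_rot: [180.0, 12.0, -12.9]
contact_force: [0.6, -0.1, -4.2]
tcp_pos: [0.5477, -0.0077, 0.2143]
eef_rot: [-180.0, 12.1, -31.8]
contact_force: [0.1, 0.1, -4.0]
tcp_pos: [0.5476, -0.0078, 0.2143]
eef_rot: [180.0, 12.1, -50.8]
contact_force: [0.0, -0.1, -3.4]
tcp_pos: [0.5475, -0.0078, 0.2143]
eef_rot: [180.0, 12.1, -69.8]
contact_force: [-0.1, -0.8, -3.4]
t 76.2 tcp [ 0.5475 -0.0078  0.2143] [180.   12.1 -69.8] j [ 11.  13. -10. -13. -69.  14.] F [-0.1 -0.8 -3.4] w 0.0196 gf 60.0
[0.6078697  0.24809539]
t0 [-10.73  -7.25   2.26] w [0.01 0.01 0.05] t1 [-10.76  -7.21   2.25]
```

```bash
for i in 1 2 ; do python3 -m pendant '[[[-0.45,-0.3,0.09,0,0,0,-1],[-0.45,-0.3,0.09,0,0,0,-1],[-0.45,-0.3,0.09,0,0,0,-1],[-0.45,-0.3,0.09,0,0,0,-1],[-0.45,-0.3,0.09,0,0,0,-1],[-0.45,-0.3,0.09,0,0,0,-1],[-0.45,-0.3,0.09,0,0,0,-1],[-0.45,-0.3,0.09,0,0,0,-1]]]' | grep -E "tcp|contact"; done
python3 -m pendant '[[[-0.45,-0.3,0.09,0,0,0,-1],[-0.45,-0.3,0.09,0,0,0,-1],[-0.45,-0.3,0.09,0,0,0,-1],[-0.45,-0.3,0.09,0,0,0,-1],[-0.45,-0.3,0.09,0,0,0,-1],[-0.45,-0.3,0.09,0,0,0,-1],[-0.2,-0.2,0.05,0,0,0,-1],[0,0,0,0,0,0,-1]]]'
python3 - <<'E'
from h import *
st(); a=np.radians(110); c=np.array([.613,.234])+.015*np.array([np.cos(a),np.sin(a)])
plan([*c,.165],-70,12); dark('top'); dark('scene',zmin=.008)
E
```

```text
tcp_pos: [0.5677, 0.0789, 0.2158]
contact_force: [-0.5, -0.3, -4.0]
tcp_pos: [0.5872, 0.1643, 0.2168]
contact_force: [0.7, -0.1, -4.5]
time_s: 78.6
tcp_pos: [0.6042, 0.2336, 0.2171]
eef_rot: [-179.9, 12.0, -69.6]
contact_force: [-0.6, 0.2, -4.2]
gripper_width: 0.0195
gripper_force: 60.0
t 78.6 tcp [0.6042 0.2336 0.2171] [-179.9   12.   -69.6] j [ 31.  20.  -1. -13. -68.  -6.] F [-0.6  0.2 -4.2] w 0.0195 gf 60.0
t0 [-0.06 -0.42  2.68] w [0.   0.01 0.09] t1 [-0.06 -0.42  2.68]
```

```bash
python3 -m pendant '[[[0,-0.08,0.54,0,0,0,-1],[0,-0.08,0.54,0,0,0,-1],[0,-0.08,0.54,0,0,0,-1],[0,-0.08,0.54,0,0,0,-1],[0,-0.08,0.54,0,0,0,-1],[0,0,0,0,0.6,0,-1],[0,0,0,0,0.6,0,-1],[0,0,0,0,0.6,0,-1]]]'
for i in 1 2 3; do python3 -m pendant '[[[0,0,0,0,0.6,0,-1],[0,0,0,0,0.6,0,-1],[0,0,0,0,0.6,0,-1],[0,0,0,0,0.6,0,-1],[0,0,0,0,0.6,0,-1],[0,0,0,0,0.6,0,-1],[0,0,0,0,0.6,0,-1],[0,0,0,0,0.6,0,-1]]]'|grep -v gripper; done
python3 - <<'E'
from h import *
st(); dark('scene',c=(.613,.234),yaw=2.5,hx=.1,hy=.1,zmin=.012)
E
```

```text
time_s: 79.5
tcp_pos: [0.6077, 0.2462, 0.1638]
eef_rot: [-180.0, 4.8, -69.7]
contact_force: [-0.4, 0.0, -3.1]
gripper_width: 0.0197
gripper_force: 60.0
time_s: 80.3
tcp_pos: [0.6076, 0.2466, 0.164]
eef_rot: [-179.9, -14.4, -69.7]
contact_force: [0.8, -0.6, -4.2]
time_s: 81.1
tcp_pos: [0.6079, 0.2469, 0.1643]
eef_rot: [-179.9, -33.6, -69.7]
contact_force: [-0.2, -0.5, -1.6]
time_s: 81.9
tcp_pos: [0.6077, 0.2462, 0.1645]
eef_rot: [-179.9, -52.9, -69.8]
contact_force: [-0.2, -0.1, -2.0]
t 81.9 tcp [0.6077 0.2462 0.1645] [-179.9  -52.9  -69.8] j [ 57.  35. -21.  41. -76. -62.] F [-0.2 -0.1 -2. ] w 0.0194 gf 60.0
scene px [380. 224.] t -90.0 -60.0 z 58.0 dt 3.2
scene px [350. 247.] t 29.0 -87.0 z 60.0 dt 4.2
scene px [396. 248.] t -45.0 16.0 z 37.0 dt 5.2
scene px [346. 252.] t 48.0 -88.0 z 56.0 dt 4.2
scene px [388. 255.] t -13.0 8.0 z 34.0 dt 6.2
scene px [343. 256.] t 65.0 -87.0 z 56.0 dt 4.2
scene px [423. 260.] t -38.0 97.0 z 58.0 dt 2.8
scene px [404. 261.] t -17.0 55.0 z 43.0 dt 5.0
scene px [409. 263.] t -19.0 67.0 z 34.0 dt 4.4
scene px [398. 266.] t 7.0 48.0 z 42.0 dt 6.0
scene px [418. 268.] t -2.0 97.0 z 57.0 dt 2.2
scene px [349. 272.] t 95.0 -49.0 z 41.0 dt 4.2
scene px [358. 272.] t 95.0 -23.0 z 59.0 dt 3.0
scene px [389. 273.] t 39.0 39.0 z 36.0 dt 6.4
scene px [414. 274.] t 16.0 97.0 z 59.0 dt 3.2
scene px [366. 276.] t 94.0 -0.0 z 58.0 dt 3.0
scene px [372. 279.] t 94.0 18.0 z 56.0 dt 3.0
scene px [401. 278.] t 36.0 71.0 z 33.0 dt 5.4
scene px [376. 281.] t 94.0 29.0 z 59.0 dt 2.8
scene px [382. 285.] t 94.0 46.0 z 56.0 dt 4.0
scene px [386. 290.] t 94.0 56.0 z 46.0 dt 5.0
scene px [392. 294.] t 94.0 75.0 z 45.0 dt 4.4
```

```bash
python3 -m pendant '[[[0.4,0,-0.3,0,0,0,-1],[0.4,0,-0.3,0,0,0,-1],[0.4,0,-0.3,0,0,0,-1],[0.4,0,-0.3,0,0,0,-1],[0.4,0,-0.3,0,0,0,-1],[0.4,0,-0.3,0,0,0,-1],[0.4,0,-0.3,0,0,0,-1],[0.4,0,-0.3,0,0,0,-1]]]'|grep -E "tcp|contact"
for i in 1 2; do python3 -m pendant '[[[0,0,0,0,-0.83,0,-1],[0,0,0,0,-0.83,0,-1],[0,0,0,0,-0.83,0,-1],[0,0,0,0,-0.83,0,-1],[0,0,0,0,-0.83,0,-1],[0,0,0,0,-0.83,0,-1],[0,0,0,0,-0.83,0,-1],[0,0,0,0,-0.83,0,-1]]]'|grep -E "tcp|contact|eef"; done
python3 - <<'E'
from h import *
st(); plan([.599,-.241,.25],-6.2)
E
```

```text
tcp_pos: [0.6077, 0.2455, 0.2455]
contact_force: [-0.3, 0.2, -1.6]
tcp_pos: [0.6077, 0.2458, 0.245]
eef_rot: [-179.9, -25.9, -69.7]
contact_force: [-0.5, 0.1, -1.8]
tcp_pos: [0.6077, 0.2458, 0.2454]
eef_rot: [-179.8, 0.6, -69.7]
contact_force: [-0.1, -0.7, -1.9]
t 84.3 tcp [0.6077 0.2458 0.2454] [-179.8    0.6  -69.7] j [ 39.  19.  -2.  -1. -69. -18.] F [-0.1 -0.7 -1.9] w 0.0196 gf 60.0
t0 [22.67  8.86 -0.51] w [ -0.13   0.12 -15.87] t1 [ 2.19 24.25 -0.23]
```

```bash
for i in 1 2 3 4; do python3 -m pendant '[[[0.71,0.277,-0.01,0,0,0,-1],[0.71,0.277,-0.01,0,0,0,-1],[0.71,0.277,-0.01,0,0,0,-1],[0.71,0.277,-0.01,0,0,0,-1],[0.71,0.277,-0.01,0,0,0,-1],[0.71,0.277,-0.01,0,0,0,-1],[0.71,0.277,-0.01,0,0,0,-1],[0.71,0.277,-0.01,0,0,0,-1]]]'|grep -E "tcp"; done
for i in 1 2 3; do python3 -m pendant '[[[0,0,0,-0.005,0.005,-0.66,-1],[0,0,0,-0.005,0.005,-0.66,-1],[0,0,0,-0.005,0.005,-0.66,-1],[0,0,0,-0.005,0.005,-0.66,-1],[0,0,0,-0.005,0.005,-0.66,-1],[0,0,0,-0.005,0.005,-0.66,-1],[0,0,0,-0.005,0.005,-0.66,-1],[0,0,0,-0.005,0.005,-0.66,-1]]]'|grep -E "eef"; done
python3 - <<'E'
from h import *
st(); plan([.5984,-.2402,.0945],-6.2)
f,D,K,T=cap('top'); np.savez('top9.npz',f=f,D=D,K=K,T=T)
g,D,K,T=cap('scene'); np.savez('scene9.npz',f=g,D=D,K=K,T=T)
a=cv2.resize(f[120:250,170:350],(400,289)); b=cv2.resize(g[120:310,200:520],(400,238))
cv2.imwrite('pics/x9.png',np.hstack([a,cv2.copyMakeBorder(b,0,51,0,0,0)]))
E
```

```text
tcp_pos: [0.6056, 0.1224, 0.2454]
tcp_pos: [0.6034, 0.0005, 0.2462]
tcp_pos: [0.6013, -0.1215, 0.2471]
tcp_pos: [0.5992, -0.2434, 0.2478]
eef_rot: [-180.0, 0.2, -48.5]
eef_rot: [179.9, 0.1, -27.3]
eef_rot: [179.7, -0.0, -6.2]
t 90.0 tcp [ 0.5992 -0.2427  0.2478] [179.7  -0.   -6.2] j [ -5.  18.  -3.   0. -69.  88.] F [-0.5 -0.1 -1.4] w 0.0196 gf 60.0
t0 [-0.06 -0.16  7.66] w [ 0.07 -0.01 -0.  ] t1 [-0.05 -0.12  7.66]
```

View pics/x9.png

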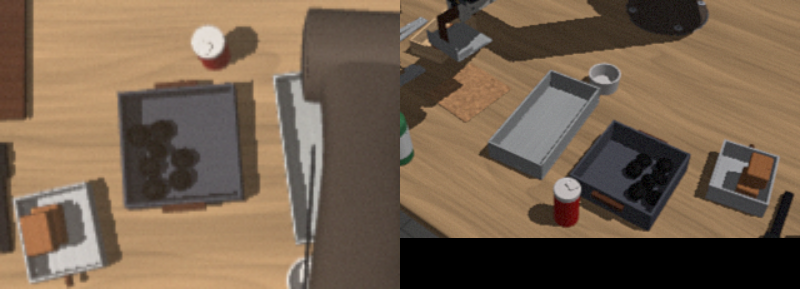

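```bash
python3 -m pendant '[[[-0.06,-0.12,0.9,0.07,0,0,-1],[0,0,0.9,0,0,0,-1],[0,0,0.9,0,0,0,-1],[0,0,0.9,0,0,0,-1],[0,0,0.9,0,0,0,-1],[0,0,0.9,0,0,0,-1],[0,0,0.9,0,0,0,-1],[0,0,0.8,0,0,0,-1]]]'
python3 -m pendant '[[[0,0,0.4,0,0,0,-1],[0,0,0.1,0,0,0,-1],[0,0,0,0,0,0,-1],[0,0,0,0,0,0,-1],[0,0,0,0,0,0,-1],[0,0,0,0,0,0,-1],[0,0,0,0,0,0,-1],[0,0,0,0,0,0,-1]]]'
python3 - <<'E'
from h import *
for n in('top','scene'):
    d=np.load(n+'9.npz'); P=cloud(d['D'],d['K'],d['T']); f=d['f']; g=cv2.cvtColor(f,cv2.COLOR_BGR2HSV)
    X=P[...,0]-.477;Y=P[...,1]-.4345;a=np.radians(11.3);tx=X*np.cos(a)+Y*np.sin(a);ty=-X*np.sin(a)+Y*np.cos(a)
    m=(abs(tx)<.075)&(abs(ty)<.065)&(g[...,0]<16)&(g[...,1]>120)&(g[...,2]>50)
    print(n,m.sum(),'tx',np.percentile(tx[m],[2,50,98]).round(3),'ty',np.percentile(ty[m],[2,50,98]).round(3),'z',np.percentile(P[...,2][m],[2,25,50,75,98]).round(3))
    for y in range(-55,60,8):
        k=m&(abs(ty-y/1000)<.004)
        if k.sum()>2: print('  ty',y,'z med',np.median(P[...,2][k]).round(3),'zmax',np.nanmax(P[...,2][k]).round(3),'tx',np.nanmin(tx[k]).round(3),np.nanmax(tx[k]).round(3))
E
```

```text
time_s: 90.85
tcp_pos: [0.5983, -0.24, 0.1049]
eef_rot: [-180.0, -0.0, -6.4]
contact_force: [0.9, 0.3, -1.3]
gripper_width: 0.0197
gripper_force: 60.0
time_s: 91.65
tcp_pos: [0.5984, -0.2396, 0.0961]
eef_rot: [-180.0, -0.1, -6.3]
contact_force: [-0.5, -0.2, -2.8]
gripper_width: 0.0194
gripper_force: 60.0
top 320 tx [-0.029  0.007  0.044] ty [-0.005  0.017  0.044] z [0.032 0.05  0.075 0.078 0.082]
  ty -7 z med 0.037 zmax 0.046 tx -0.016 0.043
  ty 1 z med 0.045 zmax 0.08 tx -0.074 0.045
  ty 9 z med 0.075 zmax 0.081 tx -0.029 0.043
  ty 17 z med 0.076 zmax 0.083 tx -0.03 0.045
  ty 25 z med 0.076 zmax 0.083 tx -0.029 0.047
  ty 33 z med 0.077 zmax 0.082 tx -0.03 0.045
  ty 41 z med 0.076 zmax 0.083 tx -0.029 0.033
  ty 49 z med 0.075 zmax 0.076 tx -0.009 0.027
scene 608 tx [-0.026  0.026  0.049] ty [-0.003  0.022  0.046] z [0.031 0.043 0.073 0.076 0.079]
  ty -7 z med 0.038 zmax 0.042 tx 0.011 0.048
  ty 1 z med 0.04 zmax 0.075 tx -0.027 0.049
  ty 9 z med 0.074 zmax 0.081 tx -0.028 0.051
  ty 17 z med 0.074 zmax 0.08 tx -0.028 0.049
  ty 25 z med 0.075 zmax 0.082 tx -0.032 0.05
  ty 33 z med 0.073 zmax 0.08 tx -0.03 0.052
  ty 41 z med 0.075 zmax 0.081 tx -0.028 0.044
  ty 49 z med 0.075 zmax 0.079 tx -0.026 0.035
```

```bash
python3 -m pendant '[[[0,0,0.08,0,0,0,-1],[0,0,0.05,0,0,0,-1],[0,0,0,0,0,0,-1],[0,0,0,0,0,0,-1],[0,0,0,0,0,0,-1],[0,0,0,0,0,0,-1],[0,0,0,0,0,0,-1],[0,0,0,0,0,0,-1]]]'
python3 -m pendant '[[[0,0,0,0,0,0,0.3],[0,0,0,0,0,0,0.3],[0,0,0,0,0,0,0.3],[0,0,0,0,0,0,0.3],[0,0,0,0,0,0,0.3],[0,0,0,0,0,0,0.3],[0,0,0,0,0,0,0.3],[0,0,-0.2,0,0,0,0.3]]]'
for i in 1; do python3 -m pendant '[[[0,0,-1,0,0,0,0.3],[0,0,-1,0,0,0,0.3],[0,0,-1,0,0,0,0.3],[0,0,-1,0,0,0,0.7],[0,0,-1,0,0,0,0.7],[0,0,-1,0,0,0,0.7],[0,0,-1,0,0,0,0.7],[0,0,-1,0,0,0,0.7]]]'; done
python3 - <<'E'
from h import *
st()
f,D,K,T=cap('wrist'); P=cloud(D,K,T); np.savez('w10.npz',f=f,D=D,K=K,T=T); z=P[...,2]
m=(z>.094)&(z<.108)&(abs(P[...,0]-.62)<.06)&(abs(P[...,1]+.24)<.05); Q=P[m]; print('bar',cv2.minAreaRect((Q[:,:2]*1000).astype(np.float32)),np.percentile(Q[:,2],[5,50,95]), np.polyfit(Q[:,0],Q[:,2],1))
g=cv2.cvtColor(f,cv2.COLOR_BGR2HSV)
m=(z<.014)&(z>.003)&(abs(P[...,0]-.61)<.11)&(abs(P[...,1]+.24)<.1); Q=P[m]; print('mat',cv2.minAreaRect((Q[:,:2]*1000).astype(np.float32)))
f,D,K,T=cap('top'); P=cloud(D,K,T);g=cv2.cvtColor(f,cv2.COLOR_BGR2HSV)
m=((P[...,2]>.06)&(P[...,2]<.09)&(abs(P[...,0]-.477)<.08)&(abs(P[...,1]-.4345)<.08)); v,u=np.nonzero(m)
q=np.array([onz(K,T,a,b,.076)[:2]*1000 for a,b in zip(u,v)],np.float32); print('top chunk',cv2.minAreaRect(q))
plan([.477,.455,.27],-168)
E
```

```text
time_s: 92.45
tcp_pos: [0.5984, -0.2396, 0.0932]
eef_rot: [-180.0, -0.0, -6.3]
contact_force: [-0.3, -1.0, -1.5]
gripper_width: 0.0197
gripper_force: 60.0
time_s: 93.25
tcp_pos: [0.598, -0.2396, 0.0968]
eef_rot: [-180.0, 0.0, -6.3]
contact_force: [-0.1, -0.1, 0.2]
gripper_width: 0.0571
gripper_force: 0.0
time_s: 94.05
tcp_pos: [0.5981, -0.2397, 0.2585]
eef_rot: [-180.0, -0.1, -6.3]
contact_force: [0.5, -1.6, -0.8]
gripper_width: 0.0745
gripper_force: 0.0
t 94.0 tcp [ 0.5981 -0.2397  0.2585] [-1.8e+02 -1.0e-01 -6.3e+00] j [ -5.  17.  -3.  -0. -70.  88.] F [ 0.5 -1.6 -0.8] w 0.0745 gf 0.0
bar ((614.554931640625, -242.57650756835938), (49.319881439208984, 84.59518432617188), 83.1771011352539) [0.09705596 0.10017449 0.10420081] [-0.02702258  0.1168078 ]
mat ((608.385009765625, -235.3651580810547), (208.68963623046875, 182.1155548095703), 5.55214786529541)
top chunk ((472.67327880859375, 457.30364990234375), (65.89407348632812, 48.65087127685547), 10.343208312988281)
t0 [ -9.91 -33.87  -0.53] w [-1.200e-01 -3.000e-02  4.042e+01] t1 [-1.23 35.27 -0.45]
```

```bash
for i in 1 2 3 4 5; do python3 -m pendant '[[[-0.29,-0.84,0,0,0,0,0.8],[-0.29,-0.84,0,0,0,0,0.8],[-0.29,-0.84,0,0,0,0,0.8],[-0.29,-0.84,0,0,0,0,0.8],[-0.29,-0.84,0,0,0,0,0.8],[-0.29,-0.84,0,0,0,0,0.8],[-0.29,-0.84,0,0,0,0,0.8],[-0.29,-0.84,0,0,0,0,0.8]]]'|grep tcp; done
python3 - <<'E'
from h import *
st()
f,D,K,T=cap('wrist'); P=cloud(D,K,T); z=P[...,2]; g=cv2.cvtColor(f,cv2.COLOR_BGR2HSV); np.savez('w11.npz',f=f,D=D,K=K,T=T); cv2.imwrite('pics/w11.png',f)
X=P[...,0]-.477;Y=P[...,1]-.4345;a=np.radians(11.3);tx=X*np.cos(a)+Y*np.sin(a);ty=-X*np.sin(a)+Y*np.cos(a)
w=(abs(tx)<.066)&(abs(ty)<.056)&(g[...,0]<16)&(g[...,1]>120)
for lo,hi in((.06,.09),(.03,.05)):
    m=w&(z>lo)&(z<hi); Q=np.stack([tx[m],ty[m]],-1)*1000; zz=z[m]
    if len(Q): A=np.c_[Q/1000,np.ones(len(Q))]; print(lo,m.sum(),cv2.minAreaRect(Q.astype(np.float32)),'z',np.percentile(zz,[5,50,95]).round(4),'plane',np.linalg.lstsq(A,zz,rcond=None)[0].round(4))
m=(abs(tx)<.1)&(abs(ty)<.09)&(z>.041)&(z<.05)&(g[...,1]<60); print('rim z',np.median(z[m]),m.sum()); 
E
```

```text
tcp_pos: [0.5661, -0.0991, 0.2569]
tcp_pos: [0.5346, 0.0394, 0.257]
tcp_pos: [0.503, 0.1778, 0.257]
tcp_pos: [0.4727, 0.3166, 0.2572]
tcp_pos: [0.4414, 0.4553, 0.2572]
t 98.2 tcp [0.4414 0.4553 0.2572] [-180.    -0.    -6.3] j [ 64.  16.  -4.   0. -69.  20.] F [ 0.5 -0.  -0.3] w 0.0792 gf 0.0
0.06 2828 ((2.8197708129882812, 24.978168487548828), (63.99049758911133, 44.58814239501953), 0.13831980526447296) z [0.0745 0.0762 0.0775] plane [-0.0103  0.0045  0.076 ]
0.03 706 ((18.448625564575195, 17.053382873535156), (43.03706741333008, 60.53426742553711), 84.937255859375) z [0.0387 0.0402 0.0417] plane [-0.0141  0.011   0.0406]
rim z 0.04524977414596404 2073
```

View pics/w11.png

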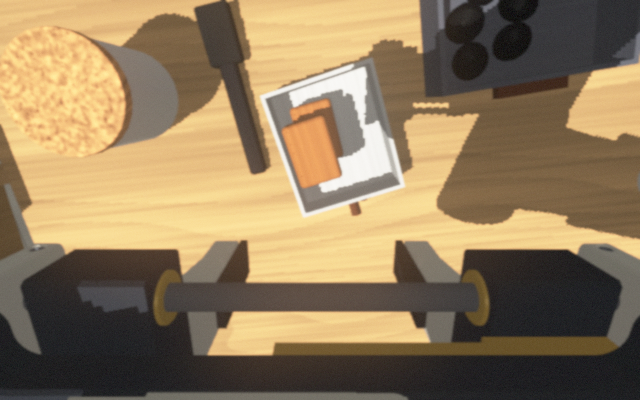

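```bash
python3 - <<'E'
from h import *
for n in('top','scene'):
    d=np.load(n+'9.npz'); P=cloud(d['D'],d['K'],d['T']); z=P[...,2]
    for nm,c,yw,hx,hy in(('box',(.613,.234),2.5,.085,.085),('tray',(.594,-.004),6.2,.125,.058)):
        X=P[...,0]-c[0];Y=P[...,1]-c[1];a=np.radians(yw);tx=X*np.cos(a)+Y*np.sin(a);ty=-X*np.sin(a)+Y*np.cos(a)
        m=(abs(tx)<hx)&(abs(ty)<hy); hi=m&(z>.02); print(n,nm,'zmax',np.percentile(z[m],[50,99,100]).round(3),'high px',hi.sum())
        if nm=='box': print(' area mm2',hi.sum()*(1/d['K'][0,0])**2*np.median(d['D'][hi])**2*1e6, '7 discs=',7*3.1416*400, 'ext',np.percentile(tx[hi],[0,100]).round(3),np.percentile(ty[hi],[0,100]).round(3))
s=np.load('top9.npz')['f']; 
E
```

```text
top box zmax [0.008 0.04  0.052] high px 519
 area mm2 6960.700616192161 7 discs= 8796.48 ext [-0.083  0.047] [-0.015  0.085]
top tray zmax [0.653 0.711 0.715] high px 2886
scene box zmax [0.007 0.04  0.046] high px 809
 area mm2 5754.389663138396 7 discs= 8796.48 ext [-0.082  0.049] [-0.085  0.085]
scene tray zmax [0.577 0.652 0.653] high px 2665
```

```bash
python3 - <<'E'
from h import *
f,D,K,T=cap('top'); P=cloud(D,K,T); z=P[...,2]
X=P[...,0]-.594;Y=P[...,1]+.004;a=np.radians(6.2);tx=X*np.cos(a)+Y*np.sin(a);ty=-X*np.sin(a)+Y*np.cos(a)
m=(abs(tx)<.12)&(abs(ty)<.055); print('tray',np.percentile(z[m],[50,99,100]).round(3),m.sum(), (f.max(-1)[m]<45).sum())
m=(abs(P[...,0]-.60)<.05)&(abs(P[...,1]+.24)<.045)&(z>.004)&(z<.05); print('pan',np.percentile(z[m],[50,99]).round(3),(f.max(-1)[m]<45).sum(),m.sum())
print(r.get_state()['time_s'])
print(r.close_job())
E
```

```text
tray [0.006 0.014 0.018] 1886 0
pan [0.008 0.024] 0 427
98.25
the job is handed in; nothing more can be done
None
```

I handed the job in at 98 s, and by my last camera checks everything is where it should be. All seven briquettes went into the fire box in one scoop, and the tray and scoop pan are empty. The scoop stands on the middle of its mat and the stick is in the caddy. Both chunks are in the smoker tin, one stacked on the other, which puts the upper one's centre at about 58 mm, just under the 60 mm limit.

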